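# Press a test tile square in the twin-screw press

### The arm

A 7-joint arm with a two-finger parallel gripper is mounted at the origin on a cart in front of the work surface, level with it; the furniture and walls round the work are solid. World frame = base frame: x ahead of the robot, y to its left, z up, the work surface at z = 0. Lengths are in m, angles in rad, forces in N, time in s.
With the tool pointing down it reaches from about 0.4 to 0.85 m from the base axis. Payload 10.4 kg.
Tool frame: the origin (TCP) lies on the front face of the gripper's body, between the roots of the fingers; the fingertips stand 73 mm ahead of it and the grasp point (between the pads) lies 54 mm ahead of it; x points along the fingers, y is the direction in which the jaws open and shut, and the axes are right-handed (so a half turn about x gives the same grasp; the last joint's range is limited). The gripper opens to 85 mm and grips with 20 to 120 N. Pads are 22 mm wide; open, the fingers measure 114 mm over their backs; the gripper's body (76 mm by 85 mm) begins 54 mm behind the grasp point. The pads swing forward as they close: fully open they stand 13 mm farther back than shut.
Start: joints at [1.309, 0.332, -0.065, 1.46, 0.022, 1.35, -0.088], TCP at [0.148, -0.607, 0.304] pointing down, gripper open.
Joint ranges: [-2.6, 2.6], [-0.5, 2.12], [-1.47, 1.34], [0.16, 2.42], [-1.27, 4.41], [0.06, 2.06], [-2.6, 2.6]. Speed limits (rad/s): [2.22, 2.22, 2.79, 2.79, 3.14, 3.14, 3.14].

### API

Orientations are given as a unit quaternion [x, y, z, w].
In Python, from workcell import manip gives the robot as it stands. The module is installed in compiled form; this text tells all that it offers.
- The arm moves only by the tool arm_command, never from a script. Its argument "moves" is a list that holds one entry, the list of rows, each a list of 5 numbers: the closure, from 0 (fully open) to 1 (shut), then the shift along the tool's x, y, z in units of 25 mm (1.0 is 25 mm), then the turn about the tool's x in degrees. A call has 1 to 12 rows; each row shifts and turns the commanded pose from where the row before left it, along the tool's axes as they then stand; what a row does not reach is not made up. A row lasts 1/12 s, in which the tool goes at most 41.7 mm and 7.16 degrees, less where a joint would pass 70% of its speed; a pose out of reach is approached as far as the arm can. A call is refused whole if a number of a shift passes 1 or a number of a turn 7.16, either way. A call with a gripper value outside its range is refused whole. The fingers move at their own pace and stop on an object; "force" is the grip in N (left out, the last holds). Time passes only in rows, so rows that do not move let the fingers close. It gives the time, the measured TCP pose, the force and the opening at its end, in the units of the state.
- manip.get_obs(): the state, without advancing time (a new reading comes with each control period).
- manip.camera(name): name is "scene" or "top"; returns the picture (420x560x3 uint8, red, green, blue); there is no depth.
- manip.camera_info(name): a dict with "vfov" (degrees; the focal length in pixels is half the picture's height over the tangent of half this angle, whatever the lens; pixels are square), "cx", "cy" (the principal point, pixels), "dist_coeffs" ([k1, k2, p1, p2, k3] as OpenCV has them; the pictures are not rectified), "pose" (4x4, takes a point from camera to world coordinates). Camera axes: x right, y down, z forward; pixel columns grow to the right and rows downward; lengths in m; the calibration is good to about 2 mm. A picture is of the moment at which its call begins. camera_info takes no time and is no camera call.
- manip.hand_in(): hands the job in, once; it reports no verdict.
Trained networks look in the newest picture that a camera, given by its name, has taken for a name from the list of things; names that differ only in an ending like _2 or _b are one class to them, and where a whole thing is asked for, a point or a joint stands for the part that bears it (a point fixed in the world has none). Each returns a list of dicts, best first, with "confidence" (0 to 1); they miss things now and then, are a little off and sometimes report something else, mostly with a low value. They report only what shows in the picture. A call takes as long as a camera call. They do not tell look-alikes from the thing itself.
- manip.regions_of(query, camera): "mask" (420x560 bool, what is visible of it) and "rect" ([left, top, right, bottom] in pixels, round what is visible of it).
- manip.pinpoint(query, camera): "pixel" ([row, column] in pixels: a listed point, or the origin of a listed thing).
The state is a dict: "clock": time; "joint_pos": joint angles; "joint_velocities": joint speeds; "tau": joint torques, N m; "position": TCP position; "ee_rot": TCP orientation; "ft_force": force on the tool from outside, world axes, zero at the start; "torque": the same for the moment, N m; "grip_width": opening from 0.0 (shut) to 1.0 (fully open).
Only numpy, scipy, OpenCV 4.12 (cv2) and the standard library are available. Lean on these libraries where they do the work, as an engineer would, in place of code of your own. Each camera call takes 0.05 s, during which the arm holds its last target.

### The job

Push the loaded tray all the way home in the press, then screw the pressing bar down onto the tile by turning the two wing knobs clockwise by turns in small steps, keeping the bar near level throughout (neither knob ever more than about a quarter turn ahead of the other). Feel for the moment the bar's sprung pad first touches the tile, give both knobs about a quarter turn past that so the tile is firmly nipped but not crushed, and let go with the bar level; leave the cup, the stamp and the spool alone.

Things in the scene. Friction and masses are not known exactly. Their poses are not given: they have to be found in the camera images.
- press: Grey cast twin-screw press, fixed to the table: base 276 mm wide (its y), 125 deep (its x), 20 thick; two uprights; a fixed head across the top (50 mm deep, underside 92, top 112 mm above the table). Origin on the table under the middle of the head; x points to its back (away from the tray's grip), y to its left, z up. The two screws stand at x = 0, y = +90 and -90 mm.
- beam: Pressing bar: dark steel, 205 x 40 x 18 mm (y, x, z), between base and head on the screws. Origin: on its underside at the left screw, 64.5 mm above the table at knob reading 0. Each end sinks 4 mm per radian of its own knob (25 mm a turn, no backlash, stays where left); tilt = (left - right angle) x 4/180 rad. It binds if tilted over 0.042 rad. Under it hangs a sprung pad, 64 x 64 x 11 mm.
- beam_mid (a point): Centre of the bar's underside. The steel pad with its rubber face hangs below here on springs (7.5 N per mm of squeeze in all). How low it hangs is set anew each time: its face is 19.5 to 27 mm below the bar's underside, and this is not measured, so the first touch on the tile must be felt as the knobs' torque begins to rise.
- knob_left (a joint): Angle of the left wing knob (at the press's y = +90 mm), rad; grows clockwise seen from above, which lowers the left end of the bar. Range -0.2 to 9; starts at 0, bar level. Turning it unloaded takes a steady 0.20 N m of dry friction; it does not run back. Past the touch each radian of both adds 30 N on the tile, and 0.06 N m to each knob's torque.
- knob_right (a joint): Angle of the right wing knob (at the press's y = -90 mm), rad; otherwise the same as the left one; it lowers the right end of the bar. The two share the pad's load equally when the bar is level; when it is tilted the lower end's knob carries up to two thirds of it.
- knob_left_grip (a point): Point on the left knob's axis at the height to grip, 144 mm above the table. The black wing is a flat bar 52 mm long, 14 thick and 34 high (122 to 156 mm above the table), on a hub on top of the head. Pinch it across its 14 mm. Its length is this frame's x, which turns with the knob; at the start it may point any way.
- knob_right_grip (a point): The same point on the right knob.
- tray (a joint): Travel of the aluminium tray into the press along the press's x, m: 0 drawn out (start), 0.070 home against its stop. It slides with about 2.5 N of friction and stays where it is left.
- tray_handle (a point): Centre of the upper part of the tray's wooden grip, an upright block 34 mm wide (press's y), 14 mm thick (press's x) and 40 mm high, from 28 to 68 mm above the table; this point is 68 mm above the table. It stands 175 mm in front of the screws when the tray is out and 105 mm in front when home.
- tile: White fired tile, 60 x 60 x 7 mm, loose in the tray's shallow recess (rim 4 mm high), underside 28 mm and top 35 mm above the table. Origin: centre of its underside. With the tray home it lies midway between the screws, under the pad. A good nip is 36 to 58 N on it; over 85 N it cracks.
- cup: Small porcelain cup, 77 mm wide, 51 mm high, standing to the left of the press. Origin at the centre of its foot. Leave alone.
- stamp: Turned wooden stamp, 28 mm wide, 64 mm high, standing in front of the press's right half. Origin at the centre of its foot. Leave alone.
- spool: Thread spool, 29 mm wide, 30 mm high, in front of the press's left half. Origin at the centre of its foot. Leave alone.
Mind the look-alikes: they are no part of the job. There is more than one size of the tile; the one meant has the size given above.

How it is judged:
By the outcome, as a careful person would: the job done as asked, in the order asked, and still so for the second after the job is handed in, with the robot touching nothing.
It also fails if it takes over 72 s, if anything falls off the work surface, if the arm or the gripper's body presses on something with over 40 N, if the wrist force passes 120 N, or if a joint passes its speed limit or range.

## Working session

There is one attempt and no reset: what is moved stays moved. The work goes in short steps, Python scripts to look and compute and a tool call to move; the robot and the scene stay as the last step left them, time stands still between calls to the robot, and variables do not carry over. Pictures are saved under pics/ and viewed, and the job is handed in when it is done.

Besides the shell and the picture viewer there is one more tool, called after ">>>" as name([rows], argument=value, ...), one row to a line, values as JSON. arm_command: Moves the arm, as the interface text tells. Its arguments: {"type":"object","properties":{"moves":{"type":"array","items":{"type":"array","items":{"type":"array","items":{"type":"number"}}}},"force":{"type":"number"}},"required":["moves"]}

```bash
ls; mkdir -p pics; python3 - <<'E'
from workcell import manip
import cv2
o=manip.get_obs()
for k,v in o.items(): print(k,v)
for c in("scene","top"):
    im=manip.camera(c); cv2.imwrite(f"pics/{c}0.png",im[:,:,::-1]); print(c,manip.camera_info(c))
E
```

```text
pics
clock 0.0
joint_pos [ 1.30938257  0.33285562 -0.06472958  1.46093218  0.02158473  1.34988107
 -0.08849546]
joint_velocities [ 0.00108012 -0.00038594  0.00071074  0.0004605  -0.00105076 -0.00144853
  0.00043236]
tau [ 7.82169849e-07 -6.25456023e+01  4.90916613e-02 -3.91606700e+01
  1.60908775e-02  9.99131764e-03 -2.41723910e-05]
position [ 0.1478014  -0.60699885  0.30313043]
ee_rot [-0.70199768 -0.0847335   0.70214138 -0.08376735]
ft_force [-0.29735293  0.15221821  0.40815607]
torque [ 0.00903735 -0.03464554  0.02268212]
grip_width 0.9985421980715266
scene {'vfov': 42.971958890675104, 'cx': 284.9553553788172, 'cy': 204.85512703710276, 'dist_coeffs': array([-0.10857571,  0.        ,  0.        ,  0.        ,  0.        ]), 'pose': array([[-0.87546847, -0.32097179,  0.36129221,  0.18124423],
       [-0.48319725,  0.56792661, -0.66631808,  0.48609974],
       [ 0.00868185, -0.75791587, -0.65229453,  0.75701034],
       [ 0.        ,  0.        ,  0.        ,  1.        ]])}
top {'vfov': 51.00297814321114, 'cx': 285.54542658460235, 'cy': 210.69465092851465, 'dist_coeffs': array([-0.08396085,  0.        ,  0.        ,  0.        ,  0.        ]), 'pose': array([[ 0.02659404, -0.99668124,  0.07693676,  0.46555761],
       [-0.99962765, -0.02698499, -0.00404616, -0.14564163],
       [ 0.00610887, -0.07680051, -0.99702776,  0.97312058],
       [ 0.        ,  0.        ,  0.        ,  1.        ]])}
```

View pics/scene0.png

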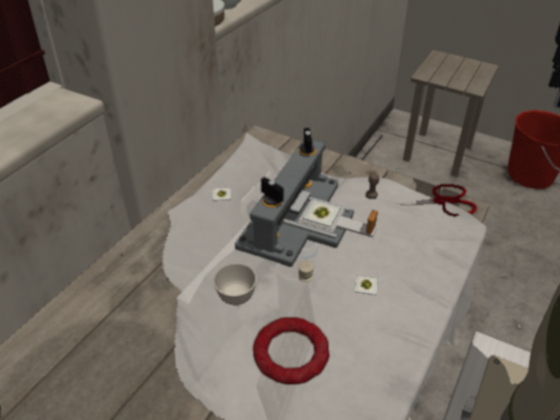

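View pics/top0.png

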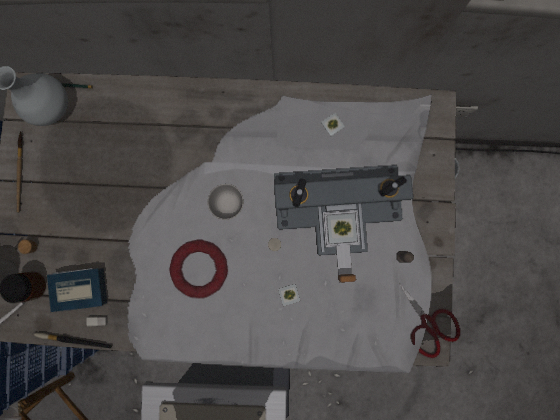

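Top view: press centred at about (343,190), knobs at about (299,193) and (391,187), and the tray grip at about (347,278). The cup is at (226,202), the stamp at (405,257) and the spool at (275,244). The two loose tiles outside the tray are the look-alikes.

```bash
cat > h.py <<'E'
from workcell import manip
import cv2, numpy as np
from scipy.spatial.transform import Rotation as R
def K(i,H=420):
    f=H/2/np.tan(np.radians(i['vfov']/2)); return np.array([[f,0,i['cx']],[0,f,i['cy']],[0,0,1]])
def ray(c,px):
    i=manip.camera_info(c); u=cv2.undistortPoints(np.array([[[px[1],px[0]]]],float),K(i),i['dist_coeffs'])[0,0]
    P=i['pose']; d=P[:3,:3]@np.array([u[0],u[1],1]); return P[:3,3],d
def atz(c,px,z):
    o,d=ray(c,px); return o+d*(z-o[2])/d[2]
def proj(c,p):
    i=manip.camera_info(c); P=np.linalg.inv(i['pose']); r,_=cv2.Rodrigues(P[:3,:3])
    return cv2.projectPoints(np.array(p,float).reshape(-1,3),r,P[:3,3],K(i),i['dist_coeffs'])[0][:,0]
def tri(pa,pb):
    o1,d1=ray('top',pa);o2,d2=ray('scene',pb)
    A=np.stack([d1,-d2],1); t=np.linalg.lstsq(A,o2-o1,rcond=None)[0]
    a=o1+t[0]*d1;b=o2+t[1]*d2; return (a+b)/2,np.linalg.norm(a-b)
def crop(c,name,x0,y0,x1,y1,s):
    im=manip.camera(c)[y0:y1,x0:x1,::-1]; cv2.imwrite(name,cv2.resize(im,None,fx=s,fy=s,interpolation=cv2.INTER_CUBIC))
E
python3 - <<'E'
from h import *
np.set_printoptions(precision=4,suppress=True)
crop('top','pics/t1.png',260,150,430,300,4.5); crop('scene','pics/s1.png',230,110,400,270,4.5)
Z=dict(press=0,knob_left_grip=.144,knob_right_grip=.144,tray_handle=.068,tile=.028,cup=0,stamp=0,spool=0,beam_mid=.0645)
for q,z in Z.items():
    for c in('top','scene'):
        for d in manip.pinpoint(q,c)[:4]:
            print(q,c,round(d['confidence'],2),np.round(d['pixel'],1),atz(c,d['pixel'],z))
E
```

```text
press top 0.63 [192.2 297.1] [ 0.5826 -0.1742  0.    ]
press top 0.58 [197.1 338.8] [ 0.5742 -0.2673  0.    ]
press scene 0.8 [217.1 288.4] [ 0.575 -0.256 -0.   ]
knob_left_grip top 0.6 [191.4 301.7] [ 0.5671 -0.1787  0.144 ]
knob_left_grip scene 0.58 [188.4 270.1] [ 0.5667 -0.1671  0.144 ]
knob_right_grip top 0.54 [185.2 394. ] [ 0.584  -0.3549  0.144 ]
knob_right_grip scene 0.76 [138.2 305. ] [ 0.5867 -0.3453  0.144 ]
tray_handle top 0.77 [275.5 350. ] [ 0.4059 -0.2848  0.068 ]
tray_handle scene 0.65 [216.5 374.3] [ 0.3951 -0.2727  0.068 ]
tile top 0.91 [291.4 286. ] [ 0.3662 -0.155   0.028 ]
tile top 0.73 [223.4 341.3] [ 0.5143 -0.2702  0.028 ]
tile top 0.73 [126.9 329.5] [ 0.7255 -0.241   0.028 ]
tile scene 0.96 [289.1 366.5] [ 0.3474 -0.1287  0.028 ]
tile scene 0.67 [195.1 222.6] [ 0.7167 -0.2209  0.028 ]
tile scene 0.59 [215.  319.7] [ 0.5075 -0.2657  0.028 ]
cup top 0.92 [203.8 230.6] [ 0.5527 -0.0272  0.    ]
cup scene 0.78 [299.5 235. ] [ 0.5524 -0.013   0.    ]
cup scene 0.65 [221.1 288.1] [ 0.5695 -0.2446  0.    ]
stamp top 0.54 [256.3 400.5] [ 0.4461 -0.4071  0.    ]
stamp scene 0.8 [200.5 369.2] [ 0.4458 -0.3916  0.    ]
spool top 0.67 [240.1 276.2] [ 0.475  -0.1307  0.    ]
beam_mid top 0.7 [196.  342.2] [ 0.5695 -0.2663  0.0645]
beam_mid top 0.41 [225.4 342.9] [ 0.5084 -0.2688  0.0645]
beam_mid scene 0.79 [194.8 291.4] [ 0.5686 -0.2552  0.0645]
```

```bash
python3 - <<'E'
from workcell import manip;print(manip.get_obs()['clock'])
E
```

```text
1.1
```

View pics/t1.png

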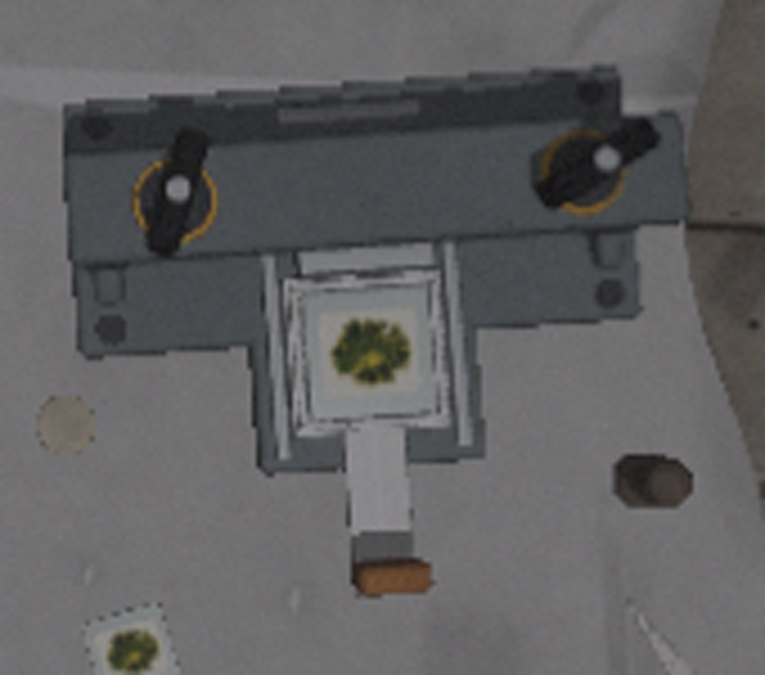

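View pics/s1.png

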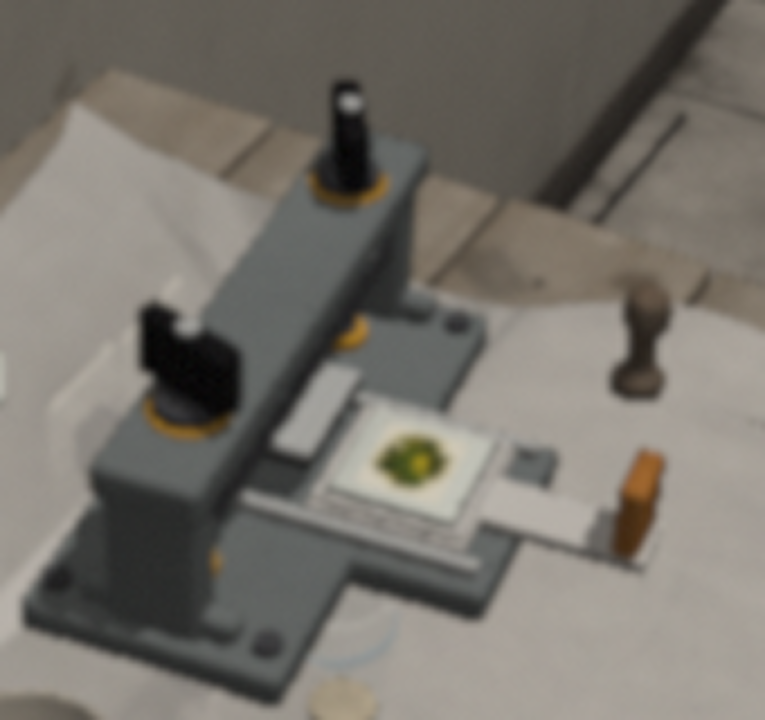

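```bash
python3 - <<'E'
from h import *
np.set_printoptions(precision=4,suppress=True)
T=lambda x,y:(150+y/4.5-.4,260+x/4.5-.4)
S=lambda x,y:(110+y/4.5-.4,230+x/4.5-.4)
pts=dict(dotL=(T(178,188),S(188,328)),dotR=(T(607,159),S(349,103)),grip_left_top=(T(357,566),S(645,455)),
 boltFL=(T(111,330),S(268,645)),boltFR=(T(609,293),S(456,322)),flower=(T(371,352),S(413,460)))
for k,(a,b) in pts.items():
    p,e=tri(a,b); print(k,p,e*1000, 'mm; top@z',[atz('top',a,z)[:2] for z in(.02,.035,.156)],'sc',[atz('scene',b,z)[:2] for z in (.02,.035,.156)])
E
```

```text
dotL [ 0.5665 -0.1732  0.1535] 1.5666021114532456 mm; top@z [array([ 0.5821, -0.178 ]), array([ 0.5803, -0.1775]), array([ 0.5655, -0.1734])] sc [array([ 0.6527, -0.3187]), array([ 0.6431, -0.3023]), array([ 0.5657, -0.1702])]
dotR [ 0.5843 -0.3525  0.1546] 2.788984618382352 mm; top@z [array([ 0.6023, -0.3872]), array([ 0.6002, -0.3834]), array([ 0.5828, -0.3528])] sc [array([ 0.6759, -0.5393]), array([ 0.6659, -0.5184]), array([ 0.5846, -0.3501])]
grip_left_top [ 0.402  -0.2614  0.0887] 10.826113412434893 mm; top@z [array([ 0.4024, -0.2683]), array([ 0.4034, -0.2663]), array([ 0.4115, -0.2508])] sc [array([ 0.4193, -0.3412]), array([ 0.4145, -0.3244]), array([ 0.3754, -0.1886])]
boltFL [ 0.5132 -0.1471  0.0202] 1.7326468351215525 mm; top@z [array([ 0.5124, -0.1474]), array([ 0.5117, -0.1474]), array([ 0.5058, -0.1472])] sc [array([ 0.5141, -0.1469]), array([ 0.5073, -0.134 ]), array([ 0.4527, -0.0301])]
boltFR [ 0.5377 -0.3879  0.021 ] 2.1938505625291307 mm; top@z [array([ 0.5368, -0.3886]), array([ 0.5357, -0.3848]), array([ 0.5266, -0.354 ])] sc [array([ 0.5392, -0.3886]), array([ 0.5319, -0.3708]), array([ 0.4731, -0.2272])]
flower [ 0.5055 -0.2709  0.0336] 1.8945967775102162 mm; top@z [array([ 0.5052, -0.2731]), array([ 0.5045, -0.2711]), array([ 0.4995, -0.2549])] sc [array([ 0.5124, -0.2847]), array([ 0.5057, -0.269 ]), array([ 0.4513, -0.1424])]
```

```bash
python3 - <<'E'
from h import *
np.set_printoptions(precision=4,suppress=True)
o=manip.get_obs(); M=R.from_quat(o['ee_rot']).as_matrix(); print(M)
T=lambda x,y:(150+y/4.5-.4,260+x/4.5-.4)
for n,a,b in(('L',(193,133),(163,250)),('R',(652,130),(548,197))):
    p=atz('top',T(*a),.15);q=atz('top',T(*b),.15); d=p-q; print(n,p,q,(p+q)/2,np.linalg.norm(d),np.degrees(np.arctan2(d[1],d[0])))
for q in('knob_left_grip','knob_right_grip'):
  for c in('top','scene'):
    manip.camera
    for r in manip.regions_of(q,c)[:2]:
        m=r['mask'].astype(np.uint8); print(q,c,r['confidence'],r['rect'],m.sum())
E
```

```text
[[ 0.      0.2365 -0.9716]
 [-0.0001 -0.9716 -0.2365]
 [-1.      0.0001 -0.    ]]
L [ 0.5896 -0.1794  0.15  ] [ 0.54  -0.168  0.15 ] [ 0.5648 -0.1737  0.15  ] 0.05087742055659101 -12.909151502297842
R [ 0.5966 -0.3735  0.15  ] [ 0.5668 -0.3293  0.15  ] [ 0.5817 -0.3514  0.15  ] 0.05328327569635456 -56.010073412380585
knob_left_grip scene 0.74 [261.5, 177.8, 284.3, 202.9] 420
knob_right_grip top 0.8 [375.7, 175.6, 404.2, 195.8] 201
knob_right_grip scene 0.68 [302.3, 127.6, 308.5, 151.0] 195
```

```bash
cat >> h.py <<'E'
PO=np.array([.575,-.2616]); PY=0.1
def pw(x,y,z): # press->world
    c,s=np.cos(PY),np.sin(PY); return np.array([PO[0]+c*x-s*y,PO[1]+s*x+c*y,z])
def axes(yaw): # tool-down, y axis at yaw
    y=np.array([np.cos(yaw),np.sin(yaw),0]); x=np.array([0,0,-1.]); return np.stack([x,y,np.cross(x,y)],1)
def plan(target,yawdeg,n,clo,start=None,syaw=None,smooth=True):
    o=manip.get_obs(); p=np.array(o['position']) if start is None else np.array(start)
    M=R.from_quat(o['ee_rot']).as_matrix(); yaw=np.degrees(np.arctan2(M[1,1],M[0,1])) if syaw is None else syaw
    p0,y0=p.copy(),yaw; rows=[]
    for i in range(1,n+1):
        f=i/n
        tp=p0+f*(np.array(target)-p0); ty=y0+f*(yawdeg-y0)
        A=axes(np.radians(yaw)); s=np.round(A.T@(tp-p)/.025,2); t=round(-(ty-yaw),2)
        p=p+A@s*.025; yaw-=t; rows.append([clo]+[float(v) for v in s]+[t])
    print('from',np.round(p0,4),round(y0,1),'to',np.round(p,4),round(yaw,2))
    for k in range(0,n,12): print(str([rows[k:k+12]]).replace(' ',''))
    m=np.abs(np.array(rows)).max(0); print('max',m)
def st():
    o=manip.get_obs(); M=R.from_quat(o['ee_rot']).as_matrix()
    print('t',round(o['clock'],2),'pos',np.round(o['position'],4),'yaw',round(np.degrees(np.arctan2(M[1,1],M[0,1])),1),'tilt',np.round(M[:2,0],3),'F',np.round(o['ft_force'],2),'T',np.round(o['torque'],3),'tau7',round(o['tau'][6],4),'w',round(o['grip_width'],3),'j',np.round(o['joint_pos'],2))
E
python3 -c "
from h import *
plan(pw(-.207,0,.19),5.7,18,1.0)"
```

```text
from [ 0.1479 -0.6073  0.3039] -76.3 to [ 0.3691 -0.2821  0.1899] 5.7
[[[1.0,0.25,-0.59,-0.65,np.float64(-4.56)],[1.0,0.26,-0.53,-0.69,np.float64(-4.55)],[1.0,0.25,-0.47,-0.73,np.float64(-4.56)],[1.0,0.25,-0.42,-0.77,np.float64(-4.56)],[1.0,0.26,-0.35,-0.8,np.float64(-4.55)],[1.0,0.25,-0.29,-0.83,np.float64(-4.56)],[1.0,0.25,-0.22,-0.84,np.float64(-4.55)],[1.0,0.26,-0.16,-0.86,np.float64(-4.56)],[1.0,0.25,-0.08,-0.87,np.float64(-4.56)],[1.0,0.25,-0.02,-0.87,np.float64(-4.55)],[1.0,0.25,0.05,-0.88,np.float64(-4.56)],[1.0,0.26,0.13,-0.86,np.float64(-4.56)]]]
[[[1.0,0.25,0.19,-0.85,np.float64(-4.55)],[1.0,0.25,0.25,-0.84,np.float64(-4.56)],[1.0,0.26,0.33,-0.81,np.float64(-4.56)],[1.0,0.25,0.38,-0.78,np.float64(-4.55)],[1.0,0.25,0.45,-0.75,np.float64(-4.56)],[1.0,0.26,0.51,-0.72,np.float64(-4.55)]]]
max [1.   0.26 0.59 0.88 4.56]
```

>>> arm_command([
  [[1,0.25,-0.59,-0.65,-4.56],[1,0.26,-0.53,-0.69,-4.55],[1,0.25,-0.47,-0.73,-4.56],[1,0.25,-0.42,-0.77,-4.56],[1,0.26,-0.35,-0.8,-4.55],[1,0.25,-0.29,-0.83,-4.56],[1,0.25,-0.22,-0.84,-4.55],[1,0.26,-0.16,-0.86,-4.56],[1,0.25,-0.08,-0.87,-4.56],[1,0.25,-0.02,-0.87,-4.55],[1,0.25,0.05,-0.88,-4.56],[1,0.26,0.13,-0.86,-4.56]],
], force=40)

```text
clock: 2.3
position: [0.2959, -0.3897, 0.2278]
ee_rot: [-0.584, -0.398, 0.584, -0.399]
ft_force: [0.4, -0.6, 0.9]
grip_width: -0.005
```

>>> arm_command([
  [[1,0.25,0.19,-0.85,-4.55],[1,0.25,0.25,-0.84,-4.56],[1,0.26,0.33,-0.81,-4.56],[1,0.25,0.38,-0.78,-4.55],[1,0.25,0.45,-0.75,-4.56],[1,0.26,0.51,-0.72,-4.55],[1,0,0,0,0],[1,0,0,0,0]],
])

```text
clock: 2.97
position: [0.3695, -0.2814, 0.1898]
ee_rot: [0.474, 0.525, -0.474, 0.525]
ft_force: [0.0, -0.9, 0.3]
grip_width: 0.001
```

```bash
sed -i 's/t=round(-(ty-yaw),2)/t=round(float(-(ty-yaw)),2)/' h.py; python3 -c "
from h import *
st(); plan(pw(-.207,0,.118),5.7,4,1.0)"
```

```text
t 2.97 pos [ 0.3695 -0.2814  0.1898] yaw 5.8 tilt [-0.  0.] F [ 0.05 -0.93  0.34] T [-0.039  0.021  0.019] tau7 0.1748 w 0.001 j [ 1.01  0.11 -0.48  1.99  0.06  1.05  0.61]
from [ 0.3695 -0.2814  0.1898] 5.8 to [ 0.3691 -0.2822  0.1181] 5.7
[[[1.0,0.72,-0.01,0.01,0.02],[1.0,0.72,-0.0,0.01,0.02],[1.0,0.72,-0.01,0.0,0.03],[1.0,0.71,-0.0,0.01,0.02]]]
max [1.   0.72 0.01 0.01 0.03]
```

>>> arm_command([
  [[1,0.72,0,0,0],[1,0.72,0,0,0],[1,0.72,0,0,0],[1,0.7,0,0,0],[1,0,0.3,0.01,0],[1,0,0.3,0,0],[1,0,0.3,0,0],[1,0,0.3,0,0],[1,0,0.3,0,0],[1,0,0,0,0]],
])

```text
clock: 3.8
position: [0.4087, -0.2786, 0.1194]
ee_rot: [0.475, 0.524, -0.474, 0.525]
ft_force: [-0.3, 0.1, 0.3]
grip_width: -0.001
```

```bash
python3 -c "
from h import *
st();crop('scene','pics/s2.png',200,80,400,230,4);st()"
```

```text
t 3.8 pos [ 0.4087 -0.2786  0.1194] yaw 5.8 tilt [ 0.003 -0.001] F [-0.33  0.13  0.26] T [-0.002  0.008 -0.019] tau7 -0.3086 w -0.001 j [ 0.94  0.28 -0.48  1.98  0.16  0.92  0.48]
t 3.85 pos [ 0.4081 -0.2786  0.1192] yaw 5.8 tilt [ 0.002 -0.001] F [-0.34  0.3  -0.39] T [0.034 0.019 0.025] tau7 -0.2072 w -0.002 j [ 0.94  0.28 -0.48  1.98  0.16  0.92  0.48]
```

View pics/s2.png

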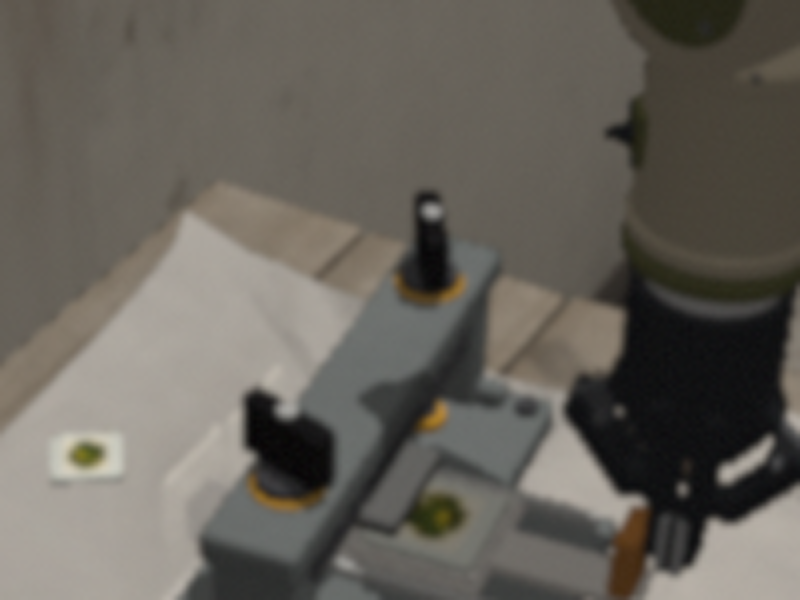

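The closed fingers are against the front face of the wooden grip (about (632,550)) and the tray has started in. I'll continue the push.

>>> arm_command([
  [[1,0,0.25,0.01,0],[1,0,0.25,0,0],[1,0,0.25,0,0],[1,0,0.25,0,0],[1,0,0.25,0,0],[1,0,0.15,0,0],[1,0,0,0,0]],
])

```text
clock: 4.43
position: [0.4425, -0.2752, 0.1185]
ee_rot: [0.475, 0.524, -0.474, 0.525]
ft_force: [0.1, 0.2, -0.4]
grip_width: -0.0
```

>>> arm_command([
  [[1,0,0.1,0,0],[1,0,0.1,0,0]],
])

```text
clock: 4.6
position: [0.4461, -0.2748, 0.1183]
ee_rot: [0.475, 0.524, -0.475, 0.524]
ft_force: [-3.4, 0.5, 1.4]
grip_width: 0.005
```

>>> arm_command([
  [[1,0,0.1,0,0],[1,0,0.05,0,0]],
])

```text
clock: 4.77
position: [0.45, -0.2745, 0.1183]
ee_rot: [0.474, 0.524, -0.475, 0.524]
ft_force: [-7.8, 0.4, 3.0]
grip_width: 0.003
```

```bash
python3 -c "
from h import *
st()"
```

```text
t 4.77 pos [ 0.45   -0.2745  0.1183] yaw 5.7 tilt [-0.001  0.   ] F [-7.77  0.41  3.  ] T [-0.015  1.639  0.033] tau7 -0.0002 w 0.003 j [ 0.88  0.35 -0.48  1.89  0.2   0.95  0.41]
```

>>> arm_command([
  [[1,0,0.1,0,0],[1,0,0,0,0]],
])

```text
clock: 4.93
position: [0.4504, -0.2745, 0.1181]
ee_rot: [0.474, 0.526, -0.476, 0.522]
ft_force: [-14.8, 1.8, 11.3]
grip_width: -0.0
```

```bash
python3 -c "
from h import *
st(); crop('scene','pics/s3.png',200,80,400,230,4)"
```

```text
t 4.93 pos [ 0.4504 -0.2745  0.1181] yaw 5.6 tilt [-0.005  0.001] F [-14.79   1.8   11.28] T [0.38  2.882 0.043] tau7 -0.1197 w -0.0 j [ 0.87  0.35 -0.48  1.89  0.2   0.95  0.41]
```

View pics/s3.png

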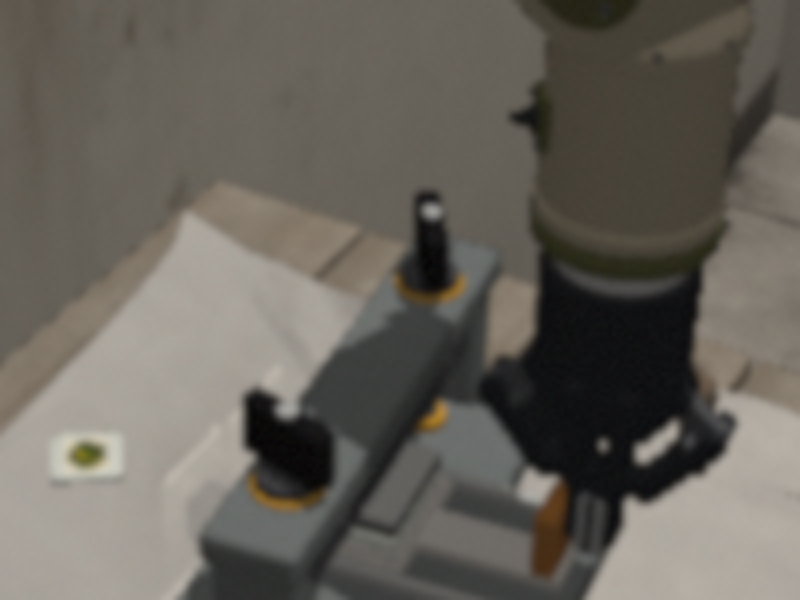

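>>> arm_command([
  [[1,0,-0.4,0,0],[1,0,-0.6,0,0],[0.5,-0.8,0,0,-5],[0.5,-0.9,0,0,-7],[0.5,-0.9,0,0,-7],[0.5,-0.9,0,0,-7],[0.5,-0.9,0,0,-7],[0.5,-0.9,0,0,-7]],
])

```text
clock: 5.65
position: [0.4277, -0.2768, 0.2522]
ee_rot: [0.265, 0.655, -0.265, 0.656]
ft_force: [0.1, 0.6, -0.3]
grip_width: 0.501
```

```bash
python3 -c "
from h import *
st(); plan(pw(0,.09,.25),77,9,0.5)"
```

```text
t 5.65 pos [ 0.4277 -0.2768  0.2522] yaw 46.0 tilt [ 0.001 -0.001] F [ 0.12  0.6  -0.32] T [-0.002 -0.013  0.011] tau7 -3.3082 w 0.501 j [ 1.03  0.16 -0.59  1.81  0.1   1.2   1.21]
from [ 0.4277 -0.2768  0.2522] 46.0 to [ 0.5659 -0.172   0.2499] 77.0
[[[0.5,0.01,0.76,0.12,-3.44],[0.5,0.01,0.75,0.16,-3.44],[0.5,0.01,0.75,0.22,-3.44],[0.5,0.01,0.72,0.25,-3.44],[0.5,0.01,0.72,0.3,-3.43],[0.5,0.01,0.69,0.34,-3.44],[0.5,0.01,0.67,0.38,-3.44],[0.5,0.01,0.65,0.42,-3.44],[0.5,0.01,0.62,0.45,-3.44]]]
max [0.5  0.01 0.76 0.45 3.44]
```

>>> arm_command([
  [[0.5,0.01,0.76,0.12,-3.44],[0.5,0.01,0.75,0.16,-3.44],[0.5,0.01,0.75,0.22,-3.44],[0.5,0.01,0.72,0.25,-3.44],[0.5,0.01,0.72,0.3,-3.43],[0.5,0.01,0.69,0.34,-3.44],[0.5,0.01,0.67,0.38,-3.44],[0.5,0.01,0.65,0.42,-3.44],[0.5,0.01,0.62,0.45,-3.44],[0.5,0,0,0,0],[0.5,0,0,0,0]],
])

```text
clock: 6.57
position: [0.5673, -0.1705, 0.2473]
ee_rot: [0.082, 0.703, -0.08, 0.702]
ft_force: [-0.2, -0.0, -0.4]
grip_width: 0.498
```

```bash
python3 -c "
from h import *
st(); plan(pw(0,.09,.200),77,4,0.5)
crop('scene','pics/s4.png',200,80,400,230,4)"
```

```text
t 6.57 pos [ 0.5673 -0.1705  0.2473] yaw 76.8 tilt [-0.001  0.002] F [-0.18 -0.03 -0.41] T [-0.027  0.053 -0.029] tau7 0.1429 w 0.498 j [ 0.79  0.39 -0.72  1.59  0.26  1.26  1.37]
from [ 0.5673 -0.1705  0.2473] 76.8 to [ 0.566  -0.1719  0.2   ] 77.0
[[[0.5,0.47,-0.02,-0.01,-0.05],[0.5,0.48,-0.02,-0.01,-0.05],[0.5,0.47,-0.02,-0.01,-0.04],[0.5,0.47,-0.01,-0.01,-0.05]]]
max [0.5  0.48 0.02 0.01 0.05]
```

View pics/s4.png

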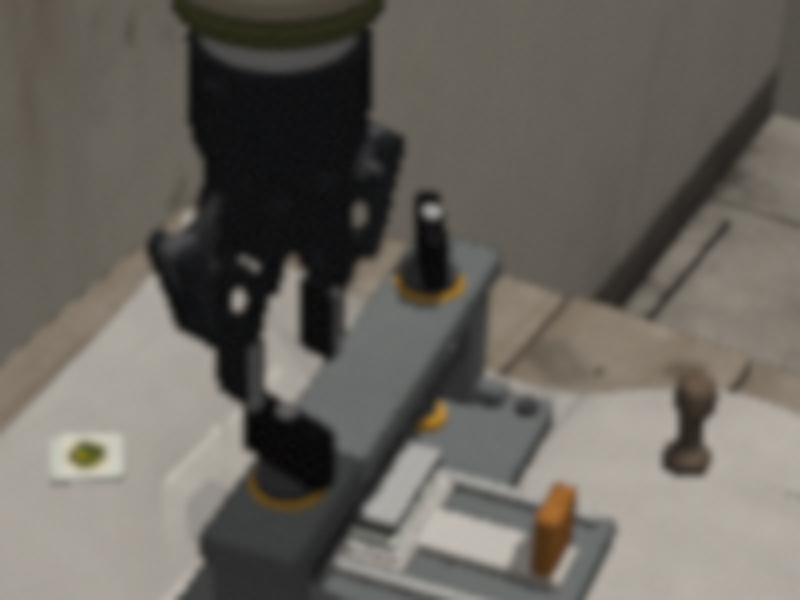

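>>> arm_command([
  [[0.5,0.48,-0.02,-0.01,0],[0.5,0.48,-0.02,-0.01,0],[0.5,0.48,-0.02,-0.01,0],[0.7,0.46,0,0,0],[1,0,0,0,0],[1,0,0,0,0],[1,0,0,0,0],[1,0,0,0,0]],
], force=60)

```text
clock: 7.28
position: [0.5644, -0.1725, 0.1989]
ee_rot: [0.083, 0.704, -0.081, 0.701]
ft_force: [2.7, 5.3, -17.2]
grip_width: 0.152
```

```bash
python3 -c "
from h import *
st()"
```

```text
t 7.28 pos [ 0.5644 -0.1725  0.1989] yaw 76.7 tilt [-0.003  0.003] F [  2.66   5.32 -17.15] T [ 1.096 -0.541 -0.165] tau7 0.2011 w 0.152 j [ 0.78  0.43 -0.7   1.65  0.29  1.17  1.35]
```

>>> arm_command([
  [[1,0,0,0,7],[1,0,0,0,7],[1,0,0,0,7]],
])

```text
clock: 7.53
position: [0.5646, -0.1719, 0.1989]
ee_rot: [0.211, 0.677, -0.209, 0.674]
ft_force: [3.2, 6.4, -18.4]
grip_width: 0.151
```

```bash
python3 -c "
from h import *
st()"
```

```text
t 7.53 pos [ 0.5646 -0.1719  0.1989] yaw 55.4 tilt [-0.003  0.004] F [  3.21   6.37 -18.42] T [ 1.473 -0.743  0.22 ] tau7 2.7342 w 0.151 j [ 0.73  0.41 -0.64  1.65  0.26  1.17  1.  ]
```

>>> arm_command([
  [[1,0,0,0,7],[1,0,0,0,7]],
])

```text
clock: 7.7
position: [0.5648, -0.1716, 0.1989]
ee_rot: [0.292, 0.646, -0.29, 0.643]
ft_force: [4.1, 7.9, -19.5]
grip_width: 0.154
```

```bash
python3 -c "
from h import *
st()"
```

```text
t 7.7 pos [ 0.5648 -0.1716  0.1989] yaw 41.4 tilt [-0.003  0.004] F [  4.14   7.9  -19.5 ] T [ 1.632 -1.06   0.192] tau7 2.6835 w 0.154 j [ 0.7   0.4  -0.6   1.66  0.24  1.16  0.77]
```

>>> arm_command([
  [[1,0,0,0,7]],
])

```text
clock: 7.78
position: [0.565, -0.1714, 0.1989]
ee_rot: [0.33, 0.627, -0.329, 0.624]
ft_force: [5.9, 7.5, -19.8]
grip_width: 0.149
```

```bash
python3 -c "
from h import *
st()"
```

```text
t 7.78 pos [ 0.565  -0.1714  0.1989] yaw 34.5 tilt [-0.002  0.004] F [  5.89   7.54 -19.77] T [ 1.662 -1.302  0.172] tau7 2.6875 w 0.149 j [ 0.69  0.4  -0.58  1.66  0.23  1.16  0.65]
```

>>> arm_command([
  [[1,0,0,0,0]],
])

```text
clock: 7.87
position: [0.565, -0.1714, 0.1989]
ee_rot: [0.331, 0.627, -0.329, 0.624]
ft_force: [5.5, 6.7, -19.7]
grip_width: 0.155
```

```bash
python3 -c "
from h import *
st()"
```

```text
t 7.87 pos [ 0.565  -0.1714  0.1989] yaw 34.3 tilt [-0.002  0.004] F [  5.54   6.74 -19.73] T [ 1.55  -1.122 -0.219] tau7 -2.3921 w 0.155 j [ 0.69  0.4  -0.58  1.66  0.23  1.16  0.65]
```

>>> arm_command([
  [[0.6,0,0,0,0],[0.6,0,0,0,0],[0.6,-0.3,0,0,0],[0.6,-0.8,0,0,0],[0.6,-0.9,0,0,0]],
])

```text
clock: 8.28
position: [0.565, -0.1747, 0.252]
ee_rot: [0.328, 0.626, -0.329, 0.626]
ft_force: [-0.0, 1.0, 0.2]
grip_width: 0.398
```

```bash
python3 -c "
from h import *
st(); plan(pw(0,-.09,.245),34,8,0.6)"
```

```text
t 8.28 pos [ 0.565  -0.1747  0.252 ] yaw 34.6 tilt [-0.001 -0.   ] F [-0.01  1.03  0.22] T [ 0.007 -0.069 -0.035] tau7 -0.2617 w 0.398 j [ 0.7   0.35 -0.59  1.6   0.2   1.26  0.68]
from [ 0.565  -0.1747  0.252 ] 34.6 to [ 0.584  -0.3513  0.245 ] 34.0
[[[0.6,0.03,-0.42,0.78,0.08],[0.6,0.04,-0.43,0.78,0.07],[0.6,0.03,-0.42,0.78,0.08],[0.6,0.04,-0.42,0.78,0.08],[0.6,0.03,-0.42,0.79,0.08],[0.6,0.04,-0.41,0.78,0.07],[0.6,0.03,-0.42,0.78,0.08],[0.6,0.04,-0.42,0.79,0.08]]]
max [0.6  0.04 0.43 0.79 0.08]
```

>>> arm_command([
  [[0.6,0.03,-0.42,0.78,0.08],[0.6,0.04,-0.42,0.78,0.08],[0.6,0.03,-0.42,0.78,0.08],[0.6,0.04,-0.42,0.78,0.08],[0.6,0.03,-0.42,0.79,0.08],[0.6,0.04,-0.42,0.78,0.08],[0.6,0.03,-0.42,0.78,0.08],[0.6,0.04,-0.42,0.79,0.08],[0.6,0,0,0,0],[0.6,0,0,0,0]],
])

```text
clock: 9.12
position: [0.5839, -0.3528, 0.2449]
ee_rot: [0.333, 0.624, -0.333, 0.624]
ft_force: [1.4, 1.0, -0.3]
grip_width: 0.401
```

```bash
python3 -c "
from h import *
st(); plan(pw(0,-.09,.200),34,3,0.6);crop('top','pics/t4.png',260,130,430,280,4.5)
crop('scene','pics/s5.png',200,80,400,230,4)"
```

```text
t 9.12 pos [ 0.5839 -0.3528  0.2449] yaw 33.8 tilt [ 0.001 -0.001] F [ 1.4   1.   -0.27] T [0.076 0.001 0.057] tau7 0.164 w 0.401 j [ 0.82  0.54 -0.49  1.35  0.25  1.32  0.91]
from [ 0.5839 -0.3528  0.2449] 33.8 to [ 0.5841 -0.3512  0.1999] 34.0
[[[0.6,0.6,0.01,-0.02,-0.06],[0.6,0.6,0.02,-0.02,-0.05],[0.6,0.6,0.01,-0.01,-0.06]]]
max [0.6  0.6  0.02 0.02 0.06]
```

View pics/s5.png

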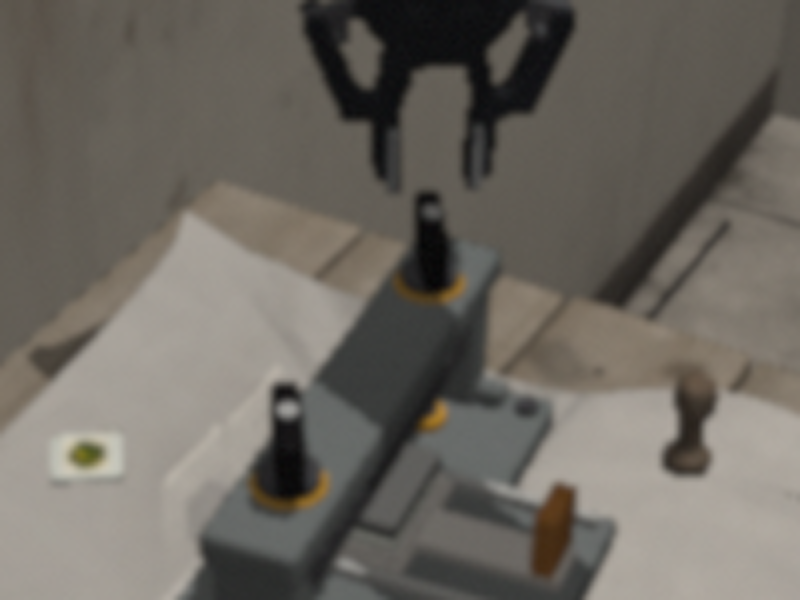

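View pics/t4.png

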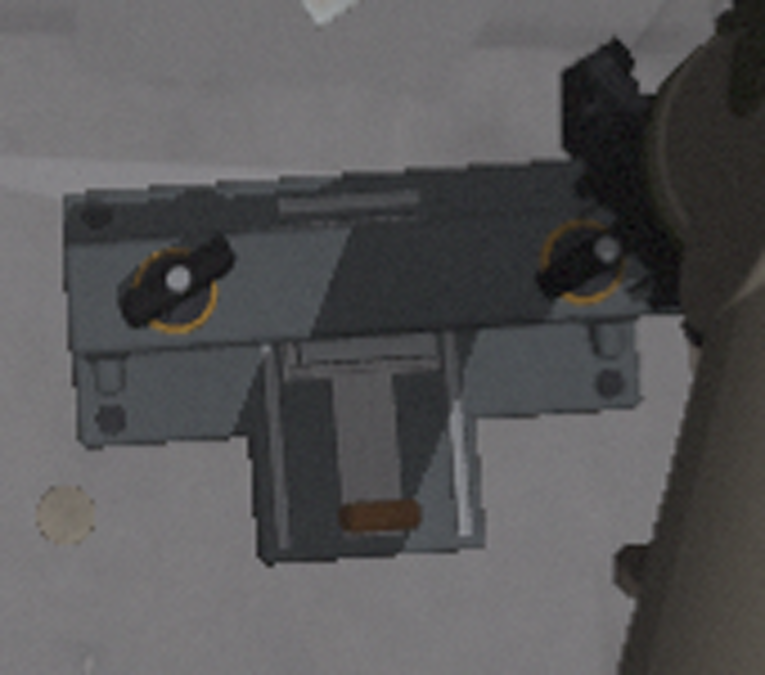

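Left knob turned about 42°, and the wings are now parallel in the top view. The tray is home. Now the right knob.

>>> arm_command([
  [[0.6,0.6,0.01,-0.02,0],[0.6,0.6,0.02,-0.02,0],[0.6,0.6,0.01,-0.02,0],[1,0,0,0,0],[1,0,0,0,0],[1,0,0,0,0],[1,0,0,0,0]],
])

```text
clock: 9.8
position: [0.5825, -0.3486, 0.1983]
ee_rot: [0.331, 0.626, -0.332, 0.623]
ft_force: [-7.0, 0.8, -7.7]
grip_width: 0.155
```

```bash
python3 -c "
from h import *
st()"
```

```text
t 9.8 pos [ 0.5825 -0.3486  0.1983] yaw 34.0 tilt [-0.005  0.001] F [-6.96  0.81 -7.67] T [0.2   1.318 0.011] tau7 -0.0279 w 0.155 j [ 0.81  0.57 -0.49  1.4   0.27  1.24  0.89]
```

>>> arm_command([
  [[1,0,0,0,7],[1,0,0,0,7],[1,0,0,0,7]],
])

```text
clock: 10.05
position: [0.5835, -0.3482, 0.1984]
ee_rot: [0.441, 0.553, -0.442, 0.551]
ft_force: [-0.3, -0.9, -13.1]
grip_width: 0.153
```

```bash
python3 -c "
from h import *
st()"
```

```text
t 10.05 pos [ 0.5835 -0.3482  0.1984] yaw 12.7 tilt [-0.003  0.001] F [ -0.33  -0.93 -13.07] T [-0.029 -0.145  0.223] tau7 2.7304 w 0.153 j [ 0.77  0.56 -0.42  1.41  0.23  1.23  0.55]
```

>>> arm_command([
  [[1,0,0,0,7],[1,0,0,0,7],[1,0,0,0,7]],
])

```text
clock: 10.3
position: [0.5844, -0.3482, 0.1984]
ee_rot: [0.535, 0.463, -0.535, 0.462]
ft_force: [4.9, -1.6, -16.8]
grip_width: 0.156
```

```bash
python3 -c "
from h import *
st()"
```

```text
t 10.3 pos [ 0.5844 -0.3482  0.1984] yaw -8.3 tilt [-0.     0.001] F [  4.9   -1.63 -16.79] T [-0.649 -1.449  0.229] tau7 2.6564 w 0.156 j [ 0.72  0.55 -0.36  1.41  0.19  1.22  0.2 ]
```

>>> arm_command([
  [[1,0,0,0,7],[1,0,0,0,7]],
])

```text
clock: 10.47
position: [0.585, -0.3484, 0.1986]
ee_rot: [0.587, 0.394, -0.587, 0.394]
ft_force: [7.9, -4.0, -18.4]
grip_width: 0.153
```

```bash
python3 -c "
from h import *
st()"
```

```text
t 10.47 pos [ 0.585  -0.3484  0.1986] yaw -22.3 tilt [0.001 0.   ] F [  7.86  -4.   -18.42] T [-1.002 -1.954  0.253] tau7 2.6448 w 0.153 j [ 0.69  0.54 -0.31  1.41  0.17  1.22 -0.03]
```

>>> arm_command([
  [[1,0,0,0,7]],
])

```text
clock: 10.55
position: [0.5852, -0.3485, 0.1986]
ee_rot: [0.611, 0.357, -0.61, 0.358]
ft_force: [10.5, -5.3, -19.3]
grip_width: 0.153
```

```bash
python3 -c "
from h import *
st()"
```

```text
t 10.55 pos [ 0.5852 -0.3485  0.1986] yaw -29.3 tilt [ 0.002 -0.   ] F [ 10.54  -5.29 -19.34] T [-1.254 -2.364  0.2  ] tau7 2.6383 w 0.153 j [ 0.67  0.54 -0.29  1.41  0.16  1.21 -0.14]
```

>>> arm_command([
  [[0.6,0,0,0,0],[0.6,0,0,0,0],[0.6,-0.3,0,0,0],[0.6,-0.8,0,0,0],[0.6,-0.8,0,0,0]],
])

```text
clock: 10.97
position: [0.5842, -0.3487, 0.2482]
ee_rot: [-0.609, -0.36, 0.609, -0.359]
ft_force: [0.7, -1.3, 0.9]
grip_width: 0.396
```

```bash
python3 -c "
from h import *
st(); plan([.566,-.1708,.245],34.5,10,0.6)"
```

```text
t 10.97 pos [ 0.5842 -0.3487  0.2482] yaw -28.9 tilt [-0.  0.] F [ 0.73 -1.33  0.9 ] T [-0.015 -0.017 -0.037] tau7 -0.0878 w 0.396 j [ 0.68  0.5  -0.29  1.36  0.15  1.3  -0.12]
from [ 0.5842 -0.3487  0.2482] -28.9 to [ 0.566  -0.1707  0.2449] 34.5
[[[0.6,0.01,-0.41,-0.59,-6.34],[0.6,0.02,-0.34,-0.63,-6.33],[0.6,0.01,-0.27,-0.66,-6.34],[0.6,0.01,-0.19,-0.69,-6.33],[0.6,0.01,-0.12,-0.7,-6.34],[0.6,0.02,-0.03,-0.72,-6.33],[0.6,0.01,0.04,-0.71,-6.34],[0.6,0.01,0.12,-0.71,-6.34],[0.6,0.01,0.19,-0.68,-6.33],[0.6,0.02,0.28,-0.67,-6.34]]]
max [0.6  0.02 0.41 0.72 6.34]
```

>>> arm_command([
  [[0.6,0.01,-0.41,-0.58,-6.34],[0.6,0.02,-0.34,-0.62,-6.34],[0.6,0.01,-0.27,-0.65,-6.34],[0.6,0.01,-0.19,-0.68,-6.34],[0.6,0.01,-0.12,-0.69,-6.34],[0.6,0.02,-0.03,-0.71,-6.34],[0.6,0.01,0.04,-0.7,-6.34],[0.6,0.01,0.12,-0.7,-6.34],[0.6,0.01,0.19,-0.67,-6.34],[0.6,0.02,0.28,-0.66,-6.34],[0.6,0,0,0,0],[0.6,0,0,0,0]],
])

```text
clock: 11.97
position: [0.5669, -0.1725, 0.245]
ee_rot: [0.329, 0.625, -0.329, 0.627]
ft_force: [0.3, -0.3, 1.2]
grip_width: 0.399
```

```bash
python3 -c "
from h import *
st(); plan([.5663,-.173,.2],34.4,3,0.6)"
```

```text
t 11.97 pos [ 0.5669 -0.1725  0.245 ] yaw 34.5 tilt [ 0.002 -0.001] F [ 0.25 -0.28  1.16] T [-0.023 -0.033 -0.021] tau7 0.5441 w 0.399 j [ 0.67  0.35 -0.56  1.61  0.2   1.24  0.68]
from [ 0.5669 -0.1725  0.245 ] 34.5 to [ 0.5663 -0.1729  0.2   ] 34.4
[[[0.6,0.6,-0.01,0.0,0.04],[0.6,0.6,-0.01,0.0,0.05],[0.6,0.6,-0.01,0.0,0.04]]]
max [0.6  0.6  0.01 0.   0.05]
```

>>> arm_command([
  [[0.6,0.6,-0.01,0,0],[0.6,0.6,-0.01,0,0],[0.6,0.6,-0.01,0,0],[1,0,0,0,0],[1,0,0,0,0],[1,0,0,0,0],[1,0,0,0,0]],
])

```text
clock: 12.55
position: [0.5664, -0.1737, 0.1983]
ee_rot: [0.33, 0.625, -0.33, 0.626]
ft_force: [8.0, 0.3, -14.9]
grip_width: 0.155
```

```bash
python3 -c "
from h import *
st()"
```

```text
t 12.55 pos [ 0.5664 -0.1737  0.1983] yaw 34.4 tilt [0.001 0.001] F [  8.03   0.28 -14.94] T [ 0.228 -1.508 -0.192] tau7 0.1986 w 0.155 j [ 0.66  0.4  -0.55  1.66  0.22  1.15  0.66]
```

>>> arm_command([
  [[1,0,0,0,7],[1,0,0,0,7],[1,0,0,0,7]],
])

```text
clock: 12.8
position: [0.5661, -0.1738, 0.1983]
ee_rot: [0.44, 0.554, -0.44, 0.553]
ft_force: [5.4, 0.2, -14.5]
grip_width: 0.151
```

```bash
python3 -c "
from h import *
st()"
```

```text
t 12.8 pos [ 0.5661 -0.1738  0.1983] yaw 13.0 tilt [0.    0.001] F [  5.41   0.19 -14.49] T [ 0.194 -0.851  0.227] tau7 2.7777 w 0.151 j [ 0.62  0.38 -0.49  1.66  0.19  1.15  0.31]
```

>>> arm_command([
  [[1,0,0,0,7],[1,0,0,0,7]],
])

```text
clock: 12.97
position: [0.5659, -0.1737, 0.1982]
ee_rot: [0.504, 0.496, -0.504, 0.495]
ft_force: [2.8, 0.2, -12.3]
grip_width: 0.151
```

```bash
python3 -c "
from h import *
st()"
```

```text
t 12.97 pos [ 0.5659 -0.1737  0.1982] yaw -1.0 tilt [-0.001  0.001] F [  2.78   0.21 -12.26] T [ 0.279 -0.529  0.216] tau7 2.7247 w 0.151 j [ 0.59  0.38 -0.45  1.66  0.18  1.14  0.08]
```

>>> arm_command([
  [[1,0,0,0,7],[1,0,0,0,7]],
])

```text
clock: 13.13
position: [0.5657, -0.1737, 0.1982]
ee_rot: [-0.561, -0.431, 0.561, -0.43]
ft_force: [2.1, 0.7, -11.7]
grip_width: 0.16
```

```bash
python3 -c "
from h import *
st()"
```

```text
t 13.13 pos [ 0.5657 -0.1737  0.1982] yaw -15.0 tilt [-0.001  0.001] F [  2.12   0.71 -11.71] T [ 0.388 -0.183  0.195] tau7 2.7262 w 0.16 j [ 0.55  0.37 -0.41  1.66  0.16  1.14 -0.16]
```

>>> arm_command([
  [[1,0,0,0,7],[1,0,0,0,7]],
])

```text
clock: 13.3
position: [0.5655, -0.1736, 0.1982]
ee_rot: [-0.609, -0.36, 0.609, -0.359]
ft_force: [-0.2, 0.7, -10.6]
grip_width: 0.157
```

```bash
python3 -c "
from h import *
st()"
```

```text
t 13.3 pos [ 0.5655 -0.1736  0.1982] yaw -29.0 tilt [-0.002  0.001] F [ -0.24   0.73 -10.55] T [0.519 0.065 0.189] tau7 2.7278 w 0.157 j [ 0.52  0.37 -0.37  1.66  0.14  1.14 -0.39]
```

>>> arm_command([
  [[0.6,0,0,0,0],[0.6,0,0,0,0],[0.6,-0.3,0,0,0],[0.6,-0.8,0,0,0],[0.6,-0.8,0,0,0]],
])

```text
clock: 13.72
position: [0.5659, -0.174, 0.2474]
ee_rot: [-0.607, -0.362, 0.607, -0.362]
ft_force: [-0.3, 0.6, 0.5]
grip_width: 0.399
```

```bash
python3 -c "
from h import *
st(); plan([.5847,-.351,.245],-29.1,8,0.6)"
```

```text
t 13.72 pos [ 0.5659 -0.174   0.2474] yaw -28.4 tilt [ 0. -0.] F [-0.28  0.59  0.47] T [-0.03  -0.004 -0.01 ] tau7 -0.1398 w 0.399 j [ 0.53  0.32 -0.38  1.61  0.12  1.23 -0.37]
from [ 0.5659 -0.174   0.2474] -28.4 to [ 0.5846 -0.351   0.2449] -29.1
[[[0.6,0.01,0.5,0.73,0.08],[0.6,0.01,0.51,0.74,0.09],[0.6,0.02,0.51,0.73,0.08],[0.6,0.01,0.5,0.73,0.09],[0.6,0.01,0.51,0.73,0.08],[0.6,0.01,0.51,0.73,0.08],[0.6,0.01,0.51,0.73,0.09],[0.6,0.02,0.51,0.73,0.08]]]
max [0.6  0.02 0.51 0.74 0.09]
```

>>> arm_command([
  [[0.6,0.01,0.5,0.73,0.08],[0.6,0.01,0.51,0.73,0.08],[0.6,0.02,0.51,0.73,0.08],[0.6,0.01,0.5,0.73,0.08],[0.6,0.01,0.51,0.73,0.08],[0.6,0.01,0.51,0.73,0.08],[0.6,0.01,0.51,0.73,0.08],[0.6,0.02,0.51,0.73,0.08],[0.6,0,0,0,0],[0.6,0,0,0,0]],
])

```text
clock: 14.55
position: [0.584, -0.3524, 0.2444]
ee_rot: [0.61, 0.357, -0.61, 0.358]
ft_force: [-0.4, 1.1, -0.1]
grip_width: 0.399
```

```bash
python3 -c "
from h import *
st(); plan([.5847,-.351,.2],-29.1,3,0.6)"
```

```text
t 14.55 pos [ 0.584  -0.3524  0.2444] yaw -29.3 tilt [ 0.001 -0.001] F [-0.41  1.14 -0.11] T [ 0.021 -0.011 -0.076] tau7 0.1677 w 0.399 j [ 0.68  0.51 -0.29  1.36  0.14  1.3  -0.13]
from [ 0.584  -0.3524  0.2444] -29.3 to [ 0.5848 -0.3511  0.1999] -29.1
[[[0.6,0.59,-0.0,-0.02,-0.05],[0.6,0.59,-0.0,-0.02,-0.05],[0.6,0.6,-0.0,-0.02,-0.05]]]
max [0.6  0.6  0.   0.02 0.05]
```

>>> arm_command([
  [[0.6,0.6,0,-0.02,0],[0.6,0.6,0,-0.02,0],[0.6,0.6,0,-0.02,0],[1,0,0,0,0],[1,0,0,0,0],[1,0,0,0,0],[1,0,0,0,0]],
])

```text
clock: 15.13
position: [0.5853, -0.3484, 0.1984]
ee_rot: [0.61, 0.358, -0.61, 0.358]
ft_force: [3.1, 1.8, -10.9]
grip_width: 0.149
```

```bash
python3 -c "
from h import *
st()"
```

```text
t 15.13 pos [ 0.5853 -0.3484  0.1984] yaw -29.2 tilt [-0.     0.001] F [  3.11   1.8  -10.92] T [ 0.404 -0.512 -0.051] tau7 0.056 w 0.149 j [ 0.67  0.54 -0.29  1.41  0.15  1.22 -0.14]
```

>>> arm_command([
  [[1,0,0,0,7],[1,0,0,0,7],[1,0,0,0,7]],
])

```text
clock: 15.38
position: [0.5861, -0.349, 0.1985]
ee_rot: [0.666, 0.239, -0.665, 0.239]
ft_force: [9.8, -2.8, -15.1]
grip_width: 0.156
```

```bash
python3 -c "
from h import *
st()"
```

```text
t 15.38 pos [ 0.5861 -0.349   0.1985] yaw -50.5 tilt [ 0.002 -0.   ] F [  9.81  -2.79 -15.14] T [-0.524 -2.002  0.278] tau7 2.7007 w 0.156 j [ 0.63  0.53 -0.22  1.41  0.12  1.21 -0.49]
```

>>> arm_command([
  [[1,0,0,0,7],[1,0,0,0,7]],
])

```text
clock: 15.55
position: [0.5865, -0.3496, 0.1986]
ee_rot: [0.691, 0.155, -0.689, 0.157]
ft_force: [12.4, -5.8, -18.8]
grip_width: 0.15
```

```bash
python3 -c "
from h import *
st()"
```

```text
t 15.55 pos [ 0.5865 -0.3496  0.1986] yaw -64.5 tilt [ 0.004 -0.002] F [ 12.45  -5.79 -18.84] T [-1.237 -2.734  0.231] tau7 2.6355 w 0.15 j [ 0.59  0.53 -0.18  1.41  0.09  1.2  -0.72]
```

>>> arm_command([
  [[1,0,0,0,7],[1,0,0,0,7]],
])

```text
clock: 15.72
position: [0.5867, -0.3503, 0.1986]
ee_rot: [0.705, 0.069, -0.702, 0.072]
ft_force: [15.2, -9.5, -20.3]
grip_width: 0.155
```

```bash
python3 -c "
from h import *
st()"
```

```text
t 15.72 pos [ 0.5867 -0.3503  0.1986] yaw -78.5 tilt [ 0.005 -0.003] F [ 15.16  -9.54 -20.28] T [-1.924 -3.187  0.245] tau7 2.6262 w 0.155 j [ 0.56  0.53 -0.13  1.41  0.07  1.2  -0.95]
```

>>> arm_command([
  [[1,0,0,0,7],[1,0,0,0,7]],
])

```text
clock: 15.88
position: [0.5868, -0.351, 0.1986]
ee_rot: [0.709, -0.017, -0.705, -0.014]
ft_force: [15.8, -13.0, -22.7]
grip_width: 0.151
```

```bash
python3 -c "
from h import *
st()"
```

```text
t 15.88 pos [ 0.5868 -0.351   0.1986] yaw -92.6 tilt [ 0.005 -0.004] F [ 15.76 -13.02 -22.69] T [-2.535 -3.547  0.264] tau7 2.6141 w 0.151 j [ 0.53  0.53 -0.09  1.42  0.05  1.2  -1.17]
```

>>> arm_command([
  [[1,0,0.08,-0.08,0],[1,0,0,0,0]],
])

```text
clock: 16.05
position: [0.5873, -0.3515, 0.1985]
ee_rot: [0.707, -0.014, -0.707, -0.014]
ft_force: [4.3, -2.3, -12.4]
grip_width: 0.15
```

```bash
python3 -c "
from h import *
st()"
```

```text
t 16.05 pos [ 0.5873 -0.3515  0.1985] yaw -92.2 tilt [ 0. -0.] F [  4.3   -2.31 -12.43] T [-0.443 -1.135 -0.178] tau7 -0.473 w 0.15 j [ 0.53  0.53 -0.09  1.41  0.05  1.2  -1.17]
```

>>> arm_command([
  [[0.6,0,0,0,0],[0.6,0,0,0,0],[0.6,-0.3,0,0,0],[0.6,-0.8,0,0,0],[0.6,-0.8,0,0,0]],
])

```text
clock: 16.47
position: [0.5868, -0.3512, 0.2474]
ee_rot: [-0.707, 0.014, 0.707, 0.014]
ft_force: [-0.3, -0.2, 0.0]
grip_width: 0.401
```

```bash
python3 -c "
from h import *
st(); plan([.566,-.174,.245],-28.8,10,0.6)"
```

```text
t 16.47 pos [ 0.5868 -0.3512  0.2474] yaw -92.2 tilt [-0.  0.] F [-0.25 -0.2   0.02] T [-0.007 -0.004 -0.017] tau7 -0.0329 w 0.401 j [ 0.53  0.49 -0.09  1.36  0.04  1.29 -1.16]
from [ 0.5868 -0.3512  0.2474] -92.2 to [ 0.5659 -0.174   0.2449] -28.8
[[[0.6,0.01,-0.71,0.11,-6.34],[0.6,0.01,-0.71,0.03,-6.34],[0.6,0.01,-0.71,-0.04,-6.34],[0.6,0.01,-0.7,-0.13,-6.34],[0.6,0.01,-0.69,-0.2,-6.34],[0.6,0.01,-0.65,-0.28,-6.34],[0.6,0.01,-0.63,-0.35,-6.34],[0.6,0.01,-0.58,-0.41,-6.34],[0.6,0.01,-0.53,-0.48,-6.34],[0.6,0.01,-0.48,-0.53,-6.34]]]
max [0.6  0.01 0.71 0.53 6.34]
```

>>> arm_command([
  [[0.6,0.01,-0.71,0.11,-6.34],[0.6,0.01,-0.71,0.03,-6.34],[0.6,0.01,-0.71,-0.04,-6.34],[0.6,0.01,-0.7,-0.13,-6.34],[0.6,0.01,-0.69,-0.2,-6.34],[0.6,0.01,-0.65,-0.28,-6.34],[0.6,0.01,-0.63,-0.35,-6.34],[0.6,0.01,-0.58,-0.41,-6.34],[0.6,0.01,-0.53,-0.48,-6.34],[0.6,0.01,-0.48,-0.53,-6.34],[0.6,0,0,0,0],[0.6,0,0,0,0]],
])

```text
clock: 17.47
position: [0.5666, -0.1734, 0.2451]
ee_rot: [0.609, 0.359, -0.608, 0.361]
ft_force: [0.1, -0.4, -0.2]
grip_width: 0.403
```

>>> arm_command([
  [[0.6,0.6,0,0,0],[0.6,0.6,0,0,0],[0.6,0.6,0,0,0],[1,0,0,0,0],[1,0,0,0,0],[1,0,0,0,0],[1,0,0,0,0]],
])

```text
clock: 18.05
position: [0.5653, -0.1749, 0.1982]
ee_rot: [-0.608, -0.36, 0.61, -0.359]
ft_force: [-4.6, 0.2, -6.6]
grip_width: 0.154
```

```bash
python3 -c "
from h import *
st()"
```

```text
t 18.05 pos [ 0.5653 -0.1749  0.1982] yaw -28.9 tilt [-0.002 -0.   ] F [-4.61  0.16 -6.57] T [-0.235  1.032 -0.204] tau7 0.1766 w 0.154 j [ 0.5   0.36 -0.33  1.66  0.13  1.14 -0.38]
```

>>> arm_command([
  [[1,0,0,0,7],[1,0,0,0,7],[1,0,0,0,7]],
])

```text
clock: 18.3
position: [0.5648, -0.1744, 0.1982]
ee_rot: [-0.664, -0.241, 0.666, -0.24]
ft_force: [-10.7, 1.5, -2.7]
grip_width: 0.156
```

```bash
python3 -c "
from h import *
st()"
```

```text
t 18.3 pos [ 0.5648 -0.1744  0.1982] yaw -50.2 tilt [-0.004  0.   ] F [-10.75   1.5   -2.65] T [0.171 2.214 0.256] tau7 2.7507 w 0.156 j [ 0.45  0.36 -0.28  1.67  0.11  1.14 -0.73]
```

>>> arm_command([
  [[1,0,0,0,7],[1,0,0,0,7]],
])

```text
clock: 18.47
position: [0.5644, -0.174, 0.1982]
ee_rot: [-0.688, -0.158, 0.691, -0.157]
ft_force: [-12.2, 3.0, -2.1]
grip_width: 0.155
```

```bash
python3 -c "
from h import *
st()"
```

```text
t 18.47 pos [ 0.5644 -0.174   0.1982] yaw -64.2 tilt [-0.005  0.001] F [-12.19   3.02  -2.09] T [0.502 2.678 0.26 ] tau7 2.6803 w 0.155 j [ 0.42  0.35 -0.24  1.67  0.09  1.14 -0.97]
```

>>> arm_command([
  [[1,0,0,0,7],[1,0,0,0,7]],
])

```text
clock: 18.63
position: [0.5643, -0.1735, 0.1982]
ee_rot: [-0.701, -0.073, 0.705, -0.072]
ft_force: [-13.7, 5.2, -1.6]
grip_width: 0.151
```

```bash
python3 -c "
from h import *
st()"
```

```text
t 18.63 pos [ 0.5643 -0.1735  0.1982] yaw -78.2 tilt [-0.006  0.001] F [-13.69   5.16  -1.62] T [0.936 3.024 0.276] tau7 2.6719 w 0.151 j [ 0.39  0.35 -0.21  1.67  0.08  1.13 -1.2 ]
```

>>> arm_command([
  [[1,0,0,0,7],[1,0,0,0,7]],
])

```text
clock: 18.8
position: [0.5642, -0.1729, 0.1982]
ee_rot: [-0.705, 0.013, 0.709, 0.014]
ft_force: [-15.2, 7.1, 0.9]
grip_width: 0.151
```

```bash
python3 -c "
from h import *
st()"
```

```text
t 18.8 pos [ 0.5642 -0.1729  0.1982] yaw -92.1 tilt [-0.006  0.002] F [-15.23   7.14   0.9 ] T [1.313 3.216 0.281] tau7 2.6676 w 0.151 j [ 0.36  0.35 -0.17  1.67  0.06  1.13 -1.44]
```

>>> arm_command([
  [[0.6,0,0,0,0],[0.6,0,0,0,0],[0.6,-0.3,0,0,0],[0.6,-0.8,0,0,0],[0.6,-0.8,0,0,0]],
])

```text
clock: 19.22
position: [0.5666, -0.1743, 0.2474]
ee_rot: [0.707, -0.011, -0.707, -0.011]
ft_force: [0.5, -0.4, 0.5]
grip_width: 0.402
```

```bash
python3 -c "
from h import *
st(); plan([.587,-.3515,.245],-92.3,8,0.6)
im=manip.camera('scene'); cv2.imwrite('pics/scene6.png',im[:,:,::-1])
a=im[80:230,200:400,::-1]; a=cv2.resize(a,None,fx=4,fy=4,interpolation=cv2.INTER_CUBIC); b=cv2.imread('pics/s4.png'); cv2.imwrite('pics/s6.png',a)
sx,sy=300,380
o=np.hstack([cv2.resize(x[380:600,300:520],None,fx=1.7,fy=1.7) for x in(b,a)]); cv2.imwrite('pics/cmp6.png',o); print(o.shape)"
```

```text
t 19.22 pos [ 0.5666 -0.1743  0.2474] yaw -91.8 tilt [ 0.001 -0.   ] F [ 0.47 -0.42  0.5 ] T [-0.103 -0.028  0.005] tau7 -0.0691 w 0.402 j [ 0.36  0.3  -0.17  1.62  0.05  1.22 -1.42]
from [ 0.5666 -0.1743  0.2474] -91.8 to [ 0.5869 -0.3516  0.2449] -92.3
[[[0.6,0.01,0.88,-0.13,0.07],[0.6,0.01,0.88,-0.13,0.06],[0.6,0.02,0.89,-0.13,0.07],[0.6,0.01,0.88,-0.13,0.07],[0.6,0.01,0.88,-0.14,0.06],[0.6,0.01,0.88,-0.13,0.07],[0.6,0.01,0.88,-0.14,0.07],[0.6,0.02,0.89,-0.13,0.07]]]
max [0.6  0.02 0.89 0.14 0.07]
(374, 748, 3)
```

View pics/cmp6.png

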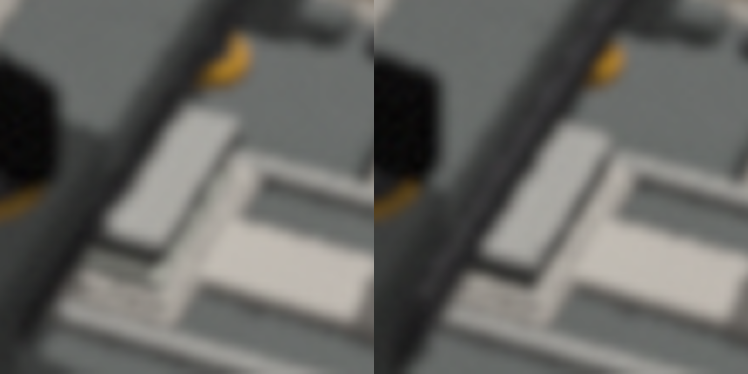

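```bash
cat > pad.py <<'E'
from h import *
def d_px():
    p=pw(-.028,0,.050); a=proj('scene',[p,p+[0,0,-.001]]); return a[1]-a[0]
def measure(a,b):
    # a,b x4 crops; pad top poly in a coords
    poly=np.array([[415,438],[442,449],[393,532],[358,520]],np.float32)
    c=poly.mean(0); poly=c+(poly-c)*1.15
    m=np.zeros(a.shape[:2],np.uint8); cv2.fillConvexPoly(m,poly.astype(np.int32),255)
    m=m>0; ga=cv2.cvtColor(a,cv2.COLOR_BGR2GRAY).astype(np.float32); gb=cv2.cvtColor(b,cv2.COLOR_BGR2GRAY).astype(np.float32)
    d=d_px()*4; best=[]
    for mm in np.arange(-1,13,.1):
        for ox in (-1,0,1):
            s=d*mm+[ox,0]; w=cv2.warpAffine(gb,np.float32([[1,0,-s[0]],[0,1,-s[1]]]),(gb.shape[1],gb.shape[0]))
            best.append((np.corrcoef(w[m],ga[m])[0,1],round(mm,2),ox))
    best.sort(reverse=True); return best[:5]
E
python3 -c "
from pad import *
print(d_px()); print(measure(cv2.imread('pics/s4.png'),cv2.imread('pics/s6.png')))
print(measure(cv2.imread('pics/s4.png'),cv2.imread('pics/s4.png'))[:1])
print(measure(cv2.imread('pics/s4.png'),cv2.imread('pics/s3.png'))[:2],measure(cv2.imread('pics/s4.png'),cv2.imread('pics/s5.png'))[:2])
"
```

```text
[-0.01473104  0.37179489]
[(np.float64(0.9828546444423972), np.float64(7.7), 1), (np.float64(0.9828502845967843), np.float64(7.6), 1), (np.float64(0.9825799916063502), np.float64(7.5), 1), (np.float64(0.9824755979058355), np.float64(7.8), 1), (np.float64(0.9819441149618007), np.float64(7.4), 1)]
[(np.float64(0.9999999999999998), np.float64(-0.0), 0)]
[(np.float64(0.8116494205804338), np.float64(-0.9), -1), (np.float64(0.8115638863378561), np.float64(-0.8), -1)] [(np.float64(0.7909997425209624), np.float64(0.8), -1), (np.float64(0.7907556077123651), np.float64(0.7), -1)]
```

Comparing the scene pictures, the pad has dropped about 7.65 mm while the bar has sunk about 10.3 mm. That puts the touch near a mean knob angle of 1.9 rad, which fits the torque rise. I'll continue on the right knob and read the torque often.

>>> arm_command([
  [[0.6,0.01,0.88,-0.13,0.07],[0.6,0.01,0.88,-0.13,0.07],[0.6,0.02,0.88,-0.13,0.07],[0.6,0.01,0.88,-0.14,0.07],[0.6,0.01,0.88,-0.14,0.06],[0.6,0.01,0.88,-0.14,0.07],[0.6,0.01,0.89,-0.14,0.07],[0.6,0.02,0.89,-0.13,0.07],[0.6,0,0,0,0],[0.6,0,0,0,0]],
])

```text
clock: 20.1
position: [0.5868, -0.3533, 0.2443]
ee_rot: [0.707, -0.016, -0.706, -0.015]
ft_force: [-0.2, 0.2, -0.8]
grip_width: 0.397
```

>>> arm_command([
  [[0.6,0.6,0,0,0],[0.6,0.6,0,0,0],[0.6,0.6,0,0,0],[1,0,0,0,0],[1,0,0,0,0],[1,0,0,0,0],[1,0,0,0,0]],
])

```text
clock: 20.68
position: [0.5866, -0.3515, 0.1983]
ee_rot: [-0.707, 0.015, 0.707, 0.015]
ft_force: [0.0, -2.8, -12.8]
grip_width: 0.151
```

```bash
python3 -c "
from h import *
st()"
```

```text
t 20.68 pos [ 0.5866 -0.3515  0.1983] yaw -92.4 tilt [-0.001 -0.   ] F [ 1.000e-02 -2.770e+00 -1.276e+01] T [-0.684 -0.23  -0.078] tau7 0.0625 w 0.151 j [ 0.54  0.53 -0.09  1.41  0.05  1.21 -1.17]
```

>>> arm_command([
  [[1,0,0,0,7],[1,0,0,0,7]],
])

```text
clock: 20.85
position: [0.5865, -0.3521, 0.1983]
ee_rot: [-0.7, 0.103, 0.7, 0.102]
ft_force: [2.1, -5.6, -13.0]
grip_width: 0.151
```

```bash
python3 -c "
from h import *
st()"
```

```text
t 20.85 pos [ 0.5865 -0.3521  0.1983] yaw -106.7 tilt [-0.    -0.001] F [  2.1   -5.56 -13.01] T [-1.232 -0.314  0.245] tau7 3.206 w 0.151 j [ 0.5   0.53 -0.04  1.41  0.02  1.2  -1.4 ]
```

>>> arm_command([
  [[1,0,0,0,7],[1,0,0,0,7]],
])

```text
clock: 21.02
position: [0.5863, -0.3526, 0.1983]
ee_rot: [-0.682, 0.188, 0.682, 0.187]
ft_force: [-0.1, -6.4, -13.4]
grip_width: 0.155
```

```bash
python3 -c "
from h import *
st()"
```

```text
t 21.02 pos [ 0.5863 -0.3526  0.1983] yaw -120.8 tilt [-0.001 -0.002] F [ -0.07  -6.39 -13.43] T [-1.618 -0.258  0.255] tau7 2.614 w 0.155 j [ 0.47  0.53  0.    1.41  0.    1.2  -1.63]
```

>>> arm_command([
  [[1,0,0,0,7],[1,0,0,0,7]],
])

```text
clock: 21.18
position: [0.586, -0.3531, 0.1983]
ee_rot: [-0.654, 0.27, 0.654, 0.268]
ft_force: [-1.1, -9.2, -13.6]
grip_width: 0.155
```

```bash
python3 -c "
from h import *
st()"
```

```text
t 21.18 pos [ 0.586  -0.3531  0.1983] yaw -134.8 tilt [-0.001 -0.002] F [ -1.1   -9.25 -13.57] T [-1.933  0.06   0.28 ] tau7 2.5927 w 0.155 j [ 0.44  0.53  0.05  1.42 -0.02  1.2  -1.86]
```

>>> arm_command([
  [[1,0,0,0,7],[1,0,0,0,7]],
])

```text
clock: 21.35
position: [0.5855, -0.3536, 0.1983]
ee_rot: [-0.616, 0.348, 0.616, 0.346]
ft_force: [-2.0, -9.4, -12.8]
grip_width: 0.154
```

```bash
python3 -c "
from h import *
st()"
```

```text
t 21.35 pos [ 0.5855 -0.3536  0.1983] yaw -148.8 tilt [-0.002 -0.003] F [ -1.95  -9.39 -12.76] T [-2.056  0.418  0.303] tau7 2.5743 w 0.154 j [ 0.41  0.53  0.09  1.42 -0.05  1.2  -2.09]
```

>>> arm_command([
  [[1,0,0,0,7],[1,0,0,0,7]],
])

```text
clock: 21.52
position: [0.585, -0.3539, 0.1982]
ee_rot: [-0.569, 0.421, 0.569, 0.418]
ft_force: [-4.1, -8.6, -11.5]
grip_width: 0.155
```

```bash
python3 -c "
from h import *
st()"
```

```text
t 21.52 pos [ 0.585  -0.3539  0.1982] yaw -162.8 tilt [-0.003 -0.003] F [ -4.08  -8.64 -11.49] T [-2.017  0.902  0.285] tau7 2.5559 w 0.155 j [ 0.38  0.53  0.14  1.42 -0.07  1.2  -2.32]
```

>>> arm_command([
  [[0.6,0,0,0,0],[0.6,0,0,0,0],[0.6,-0.3,0,0,0],[0.6,-0.8,0,0,0],[0.6,-0.8,0,0,0]],
])

```text
clock: 21.93
position: [0.5873, -0.3506, 0.2475]
ee_rot: [0.571, -0.416, -0.571, -0.417]
ft_force: [0.6, -0.8, -0.3]
grip_width: 0.402
```

```bash
python3 -c "
from h import *
st(); plan([.565,-.1735,.2474],-91.9,12,0.6)"
```

```text
t 21.93 pos [ 0.5873 -0.3506  0.2475] yaw -162.2 tilt [0.001 0.001] F [ 0.62 -0.81 -0.33] T [-0.026  0.017  0.007] tau7 0.0332 w 0.402 j [ 0.37  0.49  0.14  1.37 -0.07  1.29 -2.31]
from [ 0.5873 -0.3506  0.2475] -162.2 to [ 0.5651 -0.1735  0.2475] -91.9
[[[0.6,0.0,-0.11,0.58,-5.86],[0.6,0.0,-0.17,0.58,-5.86],[0.6,0.0,-0.22,0.55,-5.86],[0.6,0.0,-0.28,0.52,-5.86],[0.6,0.0,-0.34,0.49,-5.86],[0.6,0.0,-0.38,0.46,-5.86],[0.6,0.0,-0.43,0.41,-5.86],[0.6,0.0,-0.46,0.37,-5.85],[0.6,0.0,-0.5,0.32,-5.86],[0.6,0.0,-0.54,0.27,-5.86],[0.6,0.0,-0.55,0.21,-5.86],[0.6,0.0,-0.58,0.15,-5.86]]]
max [0.6  0.   0.58 0.58 5.86]
```

>>> arm_command([
  [[0.6,0,-0.11,0.58,-5.86],[0.6,0,-0.17,0.58,-5.86],[0.6,0,-0.22,0.55,-5.86],[0.6,0,-0.28,0.52,-5.86],[0.6,0,-0.34,0.49,-5.86],[0.6,0,-0.38,0.46,-5.86],[0.6,0,-0.43,0.41,-5.86],[0.6,0,-0.46,0.37,-5.86],[0.6,0,-0.5,0.32,-5.86],[0.6,0,-0.54,0.27,-5.86],[0.6,0,-0.55,0.21,-5.86],[0.6,0,-0.58,0.15,-5.86]],
])

```text
clock: 22.93
position: [0.5657, -0.173, 0.2479]
ee_rot: [0.708, -0.01, -0.706, -0.01]
ft_force: [0.7, 0.0, 0.7]
grip_width: 0.404
```

>>> arm_command([
  [[0.6,0,0,0,0],[0.6,0,0,0,0],[0.6,0,0,0,0]],
])

```text
clock: 23.18
position: [0.5655, -0.175, 0.247]
ee_rot: [0.708, -0.014, -0.706, -0.013]
ft_force: [-0.9, -0.0, 0.4]
grip_width: 0.401
```

```bash
python3 -c "
from pad import *
st(); crop('scene','pics/s7.png',200,80,400,230,4)
im=[cv2.imread('pics/s%d.png'%k) for k in (4,6,7)]
print(measure(im[0],im[1])[:2],measure(im[0],im[2])[:2]); 
crop('scene','pics/s7b.png',200,80,400,230,4);print(measure(im[0],cv2.imread('pics/s7b.png'))[:2])
o=np.hstack([cv2.resize(x[380:600,300:520],None,fx=1.2,fy=1.2) for x in im]); cv2.imwrite('pics/cmp7.png',o)
crop('top','pics/t7.png',260,130,430,280,4.5)
"
```

```text
t 23.18 pos [ 0.5655 -0.175   0.247 ] yaw -92.2 tilt [ 0.001 -0.001] F [-0.89 -0.02  0.4 ] T [-0.025  0.045 -0.018] tau7 0.0874 w 0.401 j [ 0.32  0.3  -0.12  1.62  0.04  1.22 -1.42]
[(np.float64(0.9828546444423972), np.float64(7.7), 1), (np.float64(0.9828502845967843), np.float64(7.6), 1)] [(np.float64(0.9713810375844936), np.float64(8.1), 1), (np.float64(0.9713737890144978), np.float64(8.0), 1)]
[(np.float64(0.9715072881239246), np.float64(8.1), 1), (np.float64(0.9715001460486524), np.float64(8.0), 1)]
```

View pics/cmp7.png

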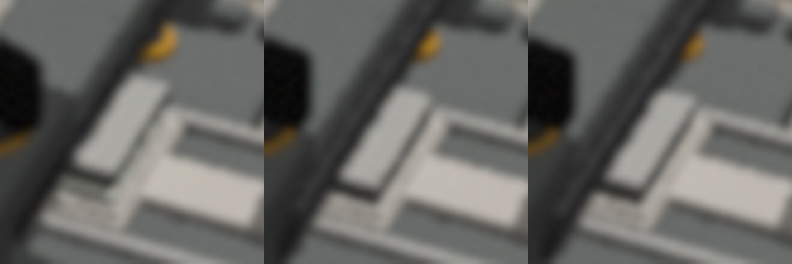

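View pics/t7.png

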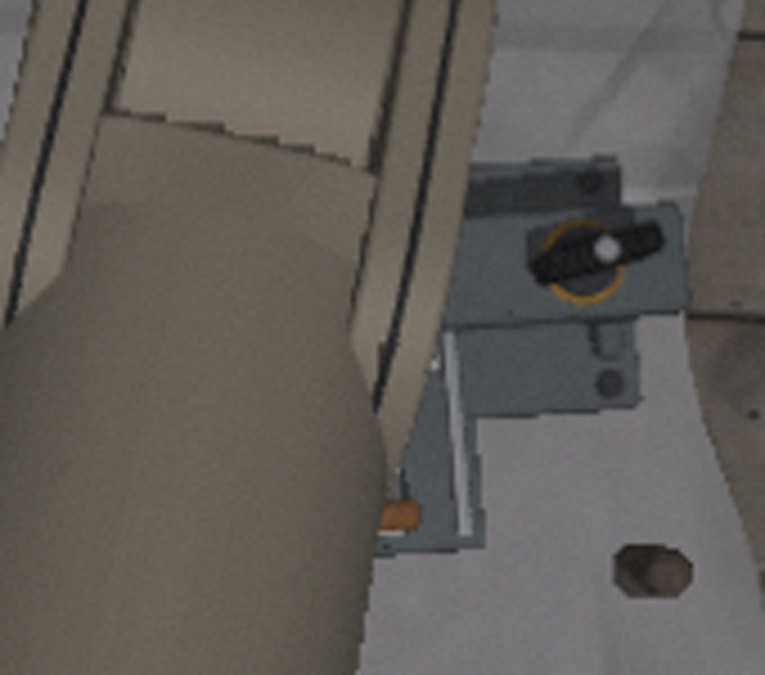

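>>> arm_command([
  [[0.6,0.6,0,0,0],[0.6,0.6,0,0,0],[0.6,0.68,0,0,0],[1,0,0,0,0],[1,0,0,0,0],[1,0,0,0,0],[1,0,0,0,0]],
])

```text
clock: 23.92
position: [0.5642, -0.173, 0.1977]
ee_rot: [-0.706, 0.012, 0.708, 0.013]
ft_force: [-0.1, 5.0, -13.5]
grip_width: 0.157
```

```bash
python3 -c "
from h import *
st()"
```

```text
t 23.92 pos [ 0.5642 -0.173   0.1977] yaw -92.0 tilt [-0.004  0.002] F [ -0.11   5.02 -13.55] T [ 0.886  0.085 -0.178] tau7 0.1436 w 0.157 j [ 0.32  0.34 -0.12  1.68  0.04  1.13 -1.42]
```

>>> arm_command([
  [[1,0,0,0,7],[1,0,0,0,7]],
])

```text
clock: 24.08
position: [0.5643, -0.1725, 0.1977]
ee_rot: [-0.698, 0.099, 0.701, 0.101]
ft_force: [-0.1, 6.6, -14.0]
grip_width: 0.154
```

```bash
python3 -c "
from h import *
st()"
```

```text
t 24.08 pos [ 0.5643 -0.1725  0.1977] yaw -106.3 tilt [-0.004  0.003] F [ -0.1   6.6 -14. ] T [1.415 0.231 0.277] tau7 3.2519 w 0.154 j [ 0.29  0.34 -0.09  1.68  0.03  1.13 -1.66]
```

>>> arm_command([
  [[1,0,0,0,7],[1,0,0,0,7]],
])

```text
clock: 24.25
position: [0.5644, -0.172, 0.1977]
ee_rot: [-0.681, 0.184, 0.684, 0.186]
ft_force: [-0.4, 8.6, -14.4]
grip_width: 0.155
```

```bash
python3 -c "
from h import *
st()"
```

```text
t 24.25 pos [ 0.5644 -0.172   0.1977] yaw -120.3 tilt [-0.004  0.003] F [ -0.37   8.6  -14.39] T [1.635 0.022 0.261] tau7 2.6501 w 0.155 j [ 0.26  0.34 -0.05  1.68  0.02  1.13 -1.89]
```

>>> arm_command([
  [[1,0,0,0,6]],
])

```text
clock: 24.33
position: [0.5645, -0.1718, 0.1977]
ee_rot: [-0.67, 0.22, 0.674, 0.221]
ft_force: [0.6, 8.0, -14.7]
grip_width: 0.151
```

```bash
python3 -c "
from h import *
st()"
```

```text
t 24.33 pos [ 0.5645 -0.1718  0.1977] yaw -126.3 tilt [-0.004  0.003] F [  0.61   8.05 -14.67] T [1.65  0.05  0.273] tau7 1.847 w 0.151 j [ 0.25  0.34 -0.04  1.68  0.01  1.13 -1.99]
```

>>> arm_command([
  [[0.6,0,0,0,0],[0.6,0,0,0,0],[0.6,-0.3,0,0,0],[0.6,-0.8,0,0,0],[0.6,-0.8,0,0,0]],
])

```text
clock: 24.75
position: [0.5651, -0.1749, 0.248]
ee_rot: [0.673, -0.219, -0.672, -0.218]
ft_force: [1.0, 0.2, 0.7]
grip_width: 0.397
```

```bash
python3 -c "
from h import *
st(); plan([.587,-.351,.245],-162.6,8,0.6)"
```

```text
t 24.75 pos [ 0.5651 -0.1749  0.248 ] yaw -126.0 tilt [ 0.    -0.001] F [1.02 0.22 0.74] T [-0.013  0.008  0.009] tau7 -0.0166 w 0.397 j [ 0.25  0.29 -0.04  1.63  0.01  1.22 -1.99]
from [ 0.5651 -0.1749  0.248 ] -126.0 to [ 0.5871 -0.351   0.245 ] -162.6
[[[0.6,0.02,0.65,-0.61,4.57],[0.6,0.01,0.6,-0.65,4.58],[0.6,0.02,0.54,-0.7,4.57],[0.6,0.01,0.48,-0.75,4.57],[0.6,0.02,0.43,-0.77,4.57],[0.6,0.01,0.36,-0.82,4.58],[0.6,0.02,0.3,-0.83,4.57],[0.6,0.01,0.22,-0.86,4.57]]]
max [0.6  0.02 0.65 0.86 4.58]
```

>>> arm_command([
  [[0.6,0.02,0.65,-0.61,4.57],[0.6,0.01,0.6,-0.65,4.58],[0.6,0.02,0.54,-0.7,4.57],[0.6,0.01,0.48,-0.75,4.57],[0.6,0.02,0.43,-0.77,4.57],[0.6,0.01,0.36,-0.82,4.57],[0.6,0.02,0.3,-0.83,4.57],[0.6,0.01,0.22,-0.86,4.57],[0.6,0,0,0,0],[0.6,0,0,0,0]],
])

```text
clock: 25.58
position: [0.5866, -0.3523, 0.2446]
ee_rot: [0.57, -0.419, -0.569, -0.419]
ft_force: [0.1, -0.2, -0.0]
grip_width: 0.399
```

```bash
python3 -c "
from h import *
st(); crop('top','pics/t8.png',260,130,430,280,4.5); crop('scene','pics/s8.png',200,80,400,230,4)
a=cv2.imread('pics/t7.png');b=cv2.imread('pics/t8.png');c=cv2.resize(cv2.imread('pics/top0.png')[130:280,260:430],None,fx=4.5,fy=4.5,interpolation=cv2.INTER_CUBIC)
f=lambda x,u,v:cv2.resize(x[v:v+180,u:u+180],None,fx=2.2,fy=2.2)
o=np.vstack([np.hstack([f(c,85,190),f(b,85,190)]),np.hstack([f(c,510,160),f(a,510,160)])]);print(o.shape)
cv2.imwrite('pics/w8.png',cv2.resize(o,None,fx=.75,fy=.75))"
```

```text
t 25.58 pos [ 0.5866 -0.3523  0.2446] yaw -162.7 tilt [ 0.001 -0.001] F [ 0.08 -0.17 -0.04] T [-0.035  0.036 -0.027] tau7 -0.2861 w 0.399 j [ 0.38  0.49  0.14  1.37 -0.07  1.28 -2.32]
(792, 792, 3)
```

View pics/w8.png

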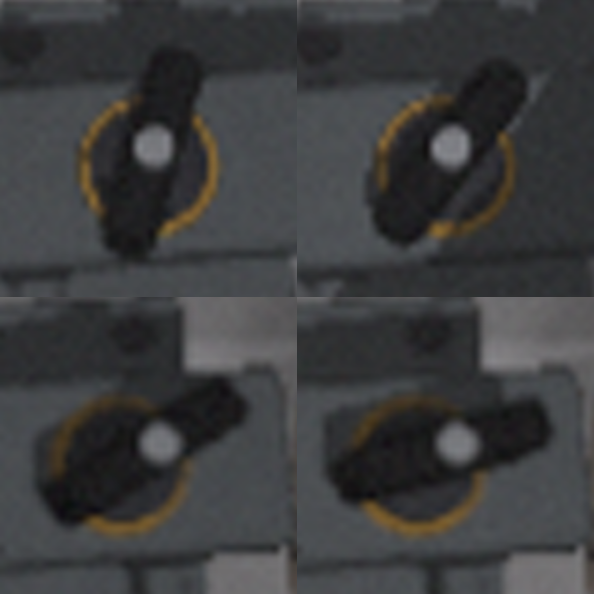

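View pics/s8.png

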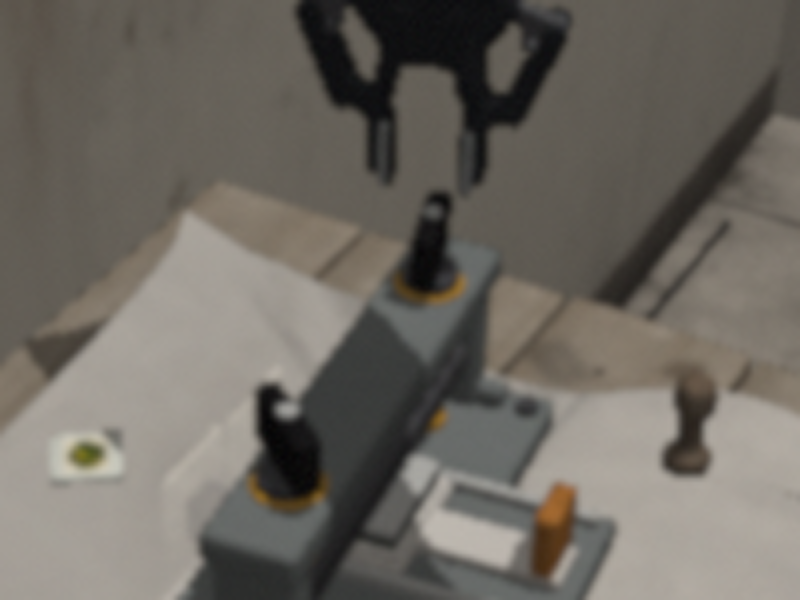

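>>> arm_command([
  [[0.6,0.6,0,0,0],[0.6,0.6,0,0,0],[0.6,0.6,0,0,0],[1,0,0,0,0],[1,0,0,0,0],[1,0,0,0,0],[1,0,0,0,0]],
])

```text
clock: 26.27
position: [0.5841, -0.3496, 0.1969]
ee_rot: [-0.567, 0.42, 0.573, 0.418]
ft_force: [-11.5, 0.8, -8.0]
grip_width: 0.156
```

```bash
python3 -c "
from h import *
st()"
```

```text
t 26.27 pos [ 0.5841 -0.3496  0.1969] yaw -162.6 tilt [-0.008  0.003] F [-11.5    0.77  -7.98] T [ 0.528  2.268 -0.022] tau7 -0.0109 w 0.156 j [ 0.38  0.53  0.13  1.42 -0.07  1.2  -2.32]
```

>>> arm_command([
  [[1,0,0,0,4],[1,0,0,0,3]],
])

```text
clock: 26.43
position: [0.5842, -0.3496, 0.197]
ee_rot: [-0.54, 0.454, 0.545, 0.453]
ft_force: [-10.7, 1.7, -10.0]
grip_width: 0.152
```

```bash
python3 -c "
from h import *
st()"
```

```text
t 26.43 pos [ 0.5842 -0.3496  0.197 ] yaw -169.8 tilt [-0.007  0.003] F [-10.7    1.67 -10.01] T [0.367 1.958 0.257] tau7 0.9181 w 0.152 j [ 0.36  0.53  0.16  1.43 -0.08  1.2  -2.44]
```

>>> arm_command([
  [[0.6,0,0,0,0],[0.5,0,0,0,0],[0.5,-0.3,0,0,0],[0.5,-0.8,0,0,0],[0.5,-0.9,0,0,0],[0.5,-0.9,0,0,0]],
])

```text
clock: 26.93
position: [0.5874, -0.3501, 0.2735]
ee_rot: [0.544, -0.452, -0.543, -0.453]
ft_force: [0.1, -0.3, -0.3]
grip_width: 0.502
```

```bash
python3 -c "
from h import *
st(); plan([.40,-.48,.30],-120,12,0.5)"
```

```text
t 26.93 pos [ 0.5874 -0.3501  0.2735] yaw -169.5 tilt [ 0.002 -0.001] F [ 0.13 -0.29 -0.31] T [-0.005 -0.054 -0.025] tau7 0.0311 w 0.502 j [ 0.36  0.48  0.16  1.34 -0.08  1.33 -2.44]
from [ 0.5874 -0.3501  0.2735] -169.5 to [ 0.4  -0.48  0.3 ] -120.0
[[[0.5,-0.09,0.69,-0.31,-4.13],[0.5,-0.09,0.72,-0.26,-4.13],[0.5,-0.08,0.73,-0.21,-4.13],[0.5,-0.09,0.74,-0.16,-4.12],[0.5,-0.09,0.76,-0.1,-4.13],[0.5,-0.09,0.75,-0.05,-4.13],[0.5,-0.09,0.76,0.01,-4.13],[0.5,-0.09,0.76,0.06,-4.13],[0.5,-0.08,0.75,0.11,-4.13],[0.5,-0.09,0.74,0.17,-4.13],[0.5,-0.09,0.73,0.23,-4.13],[0.5,-0.09,0.71,0.27,-4.12]]]
max [0.5  0.09 0.76 0.31 4.13]
```

>>> arm_command([
  [[0.5,-0.09,0.69,-0.31,-4.13],[0.5,-0.09,0.72,-0.26,-4.13],[0.5,-0.08,0.73,-0.21,-4.13],[0.5,-0.09,0.74,-0.16,-4.13],[0.5,-0.09,0.76,-0.1,-4.13],[0.5,-0.09,0.75,-0.05,-4.13],[0.5,-0.09,0.76,0.01,-4.13],[0.5,-0.09,0.76,0.06,-4.13],[0.5,-0.08,0.75,0.11,-4.13],[0.5,-0.09,0.74,0.17,-4.13],[0.5,-0.09,0.73,0.23,-4.13],[0.5,-0.09,0.71,0.27,-4.13]],
])

```text
clock: 27.93
position: [0.3991, -0.4805, 0.2996]
ee_rot: [0.684, -0.182, -0.682, -0.181]
ft_force: [0.8, -0.6, -0.6]
grip_width: 0.5
```

>>> arm_command([
  [[0.5,0,0,0,0],[0.5,0,0,0,0]],
])

```text
clock: 28.1
position: [0.3989, -0.4808, 0.2993]
ee_rot: [0.684, -0.185, -0.682, -0.184]
ft_force: [1.2, 0.1, -0.1]
grip_width: 0.5
```

```bash
python3 -c "
from pad import *
st(); crop('top','pics/t9.png',260,130,430,280,4.5); crop('scene','pics/s9.png',200,80,400,230,4)
# compare with start picture? tray out there; pad still visible
z=cv2.imread('pics/scene0.png')[80:230,200:400]; z=cv2.resize(z,None,fx=4,fy=4,interpolation=cv2.INTER_CUBIC)
s4=cv2.imread('pics/s4.png'); s9=cv2.imread('pics/s9.png')
print(measure(z,s4)[:1],measure(z,s9)[:2],measure(s4,s9)[:2])
"
```

```text
t 28.1 pos [ 0.3989 -0.4808  0.2993] yaw -120.2 tilt [ 0.002 -0.002] F [ 1.16  0.09 -0.15] T [0.029 0.001 0.026] tau7 0.6762 w 0.5 j [ 0.71  0.33  0.12  1.48 -0.04  1.33 -1.26]
[(np.float64(0.9812814500382471), np.float64(-0.6), 1)] [(np.float64(0.911930417203532), np.float64(8.0), 1), (np.float64(0.9118264418685152), np.float64(7.9), 1)] [(np.float64(0.9458404152955432), np.float64(8.2), 1), (np.float64(0.9456899244137527), np.float64(8.4), 1)]
```

View pics/t9.png

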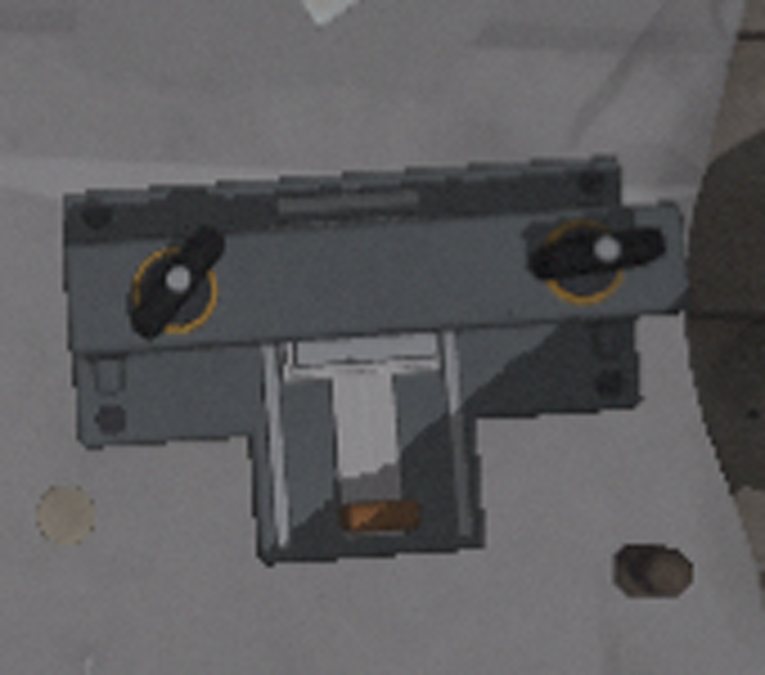

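View pics/s9.png

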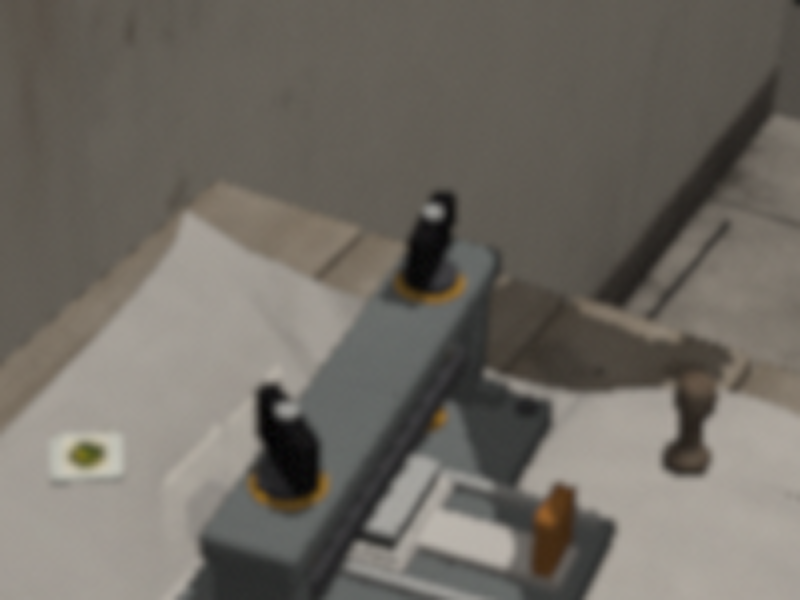

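The pad has stayed put over the last three pictures while the bar kept sinking. Both wings stand as expected and nothing else has moved, so I'm handing in.

```bash
python3 -c "
from workcell import manip
print(manip.hand_in(), manip.get_obs()['clock'])"
```

```text
the job is handed in; nothing more can be done
the job is handed in; nothing more can be done
```

The job is handed in at about 28 s of robot time. The tray is home, the bar is down and level to about 1° of knob, and I estimate about 46 N on the tile. That is an inference, not a direct measurement, and sits inside the 36–58 N band.

- **Tray:** I pushed it with closed fingers until it stopped, with the push force rising to about 15 N and no further movement.
- **Knobs:** I turned left and right by turns, in steps of 34–70° plus a final 7° trim on the right. Neither was ever more than about 43° ahead of the other. The final readings are about 203° left and 204° right. The wing directions in the top picture agreed to within about 2° for the left (after its last turn) and for the right just before its trim; I did not re-measure after the trim.
- **Touch:** The torque rose from about 0.2 N m to 0.27–0.30 N m, but single readings scatter by about 0.03 N m, so it marks the moment only roughly. I set the touch point mainly from pictures. The pad dropped 7.7–8.2 mm in all and hardly moved while the bar sank further, which puts the touch near 2.0 rad.
- **Past the touch:** Both knobs are about 1.55 rad (a quarter turn) past that. The uncertainty in the touch point gives a range of roughly 43–50 N.
- **Last checks:** The robot is clear of everything. In the last pictures the tray is still home, and the stamp and spool look untouched. The cup was outside those pictures and I did not look at it again; the arm was not meant to touch it.

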